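Pair the smart checkers on the dock and box them

TASK

Pair the smart checkers: lay every checker from the dice mat flat in a seat of its own on the dock, centred between the stop pins and turned so that its metal pointer faces that seat's white mark, and once all of them sit so, push the dock's sprung plunger fully down, keep it down for a moment, and let it come up. Then put all the checkers into the deep tray of the open beech box, and leave the tea glass, the toothpick dispenser and the dice where they are.

Things in the scene. Friction and masses are not known exactly. Their poses are not given: they have to be found in the camera images.
- checker1: smart checker: beech disc 44 mm in diameter, 14 mm thick, about 35 g, walnut inlay on top and a straight aluminium pointer rib (18 x 5 mm, 2 mm high) from its centre to its rim. Origin: centre of the underside; z up, x along the pointer. Three to five of these lie pointer up on the dice mat (pale green, 3 mm thick); absent ones read None from the start
- checker2: smart checker: beech disc 44 mm in diameter, 14 mm thick, about 35 g, walnut inlay on top and a straight aluminium pointer rib (18 x 5 mm, 2 mm high) from its centre to its rim. Origin: centre of the underside; z up, x along the pointer. Three to five of these lie pointer up on the dice mat (pale green, 3 mm thick); absent ones read None from the start
- checker3: smart checker: beech disc 44 mm in diameter, 14 mm thick, about 35 g, walnut inlay on top and a straight aluminium pointer rib (18 x 5 mm, 2 mm high) from its centre to its rim. Origin: centre of the underside; z up, x along the pointer. Three to five of these lie pointer up on the dice mat (pale green, 3 mm thick); absent ones read None from the start
- checker4: smart checker: beech disc 44 mm in diameter, 14 mm thick, about 35 g, walnut inlay on top and a straight aluminium pointer rib (18 x 5 mm, 2 mm high) from its centre to its rim. Origin: centre of the underside; z up, x along the pointer. Three to five of these lie pointer up on the dice mat (pale green, 3 mm thick); absent ones read None from the start
- checker5: smart checker: beech disc 44 mm in diameter, 14 mm thick, about 35 g, walnut inlay on top and a straight aluminium pointer rib (18 x 5 mm, 2 mm high) from its centre to its rim. Origin: centre of the underside; z up, x along the pointer. Three to five of these lie pointer up on the dice mat (pale green, 3 mm thick); absent ones read None from the start
- checker1_tip (a point): outer end of checker1's pointer: 20 mm along the checker's x from its axis, 16 mm above its underside
- checker2_tip (a point): outer end of checker2's pointer: 20 mm along the checker's x from its axis, 16 mm above its underside
- checker3_tip (a point): outer end of checker3's pointer: 20 mm along the checker's x from its axis, 16 mm above its underside
- checker4_tip (a point): outer end of checker4's pointer: 20 mm along the checker's x from its axis, 16 mm above its underside
- checker5_tip (a point): outer end of checker5's pointer: 20 mm along the checker's x from its axis, 16 mm above its underside
- seat1: one of five fanned seats in a row on the dock: black disc 42 mm wide between four steel stop pins (6 mm thick, 5 mm high, at x +-18, y +-21 mm) that leave a checker about 4 mm of play; white mark line outside the pins, 27 to 39 mm out along x. Origin: seat centre on the plate top, z up, x to the mark. Seats are 63 mm apart: fingers fit on the mark side and the one across (closing along x)
- seat2: one of five fanned seats in a row on the dock: black disc 42 mm wide between four steel stop pins (6 mm thick, 5 mm high, at x +-18, y +-21 mm) that leave a checker about 4 mm of play; white mark line outside the pins, 27 to 39 mm out along x. Origin: seat centre on the plate top, z up, x to the mark. Seats are 63 mm apart: fingers fit on the mark side and the one across (closing along x)
- seat3: one of five fanned seats in a row on the dock: black disc 42 mm wide between four steel stop pins (6 mm thick, 5 mm high, at x +-18, y +-21 mm) that leave a checker about 4 mm of play; white mark line outside the pins, 27 to 39 mm out along x. Origin: seat centre on the plate top, z up, x to the mark. Seats are 63 mm apart: fingers fit on the mark side and the one across (closing along x)
- seat4: one of five fanned seats in a row on the dock: black disc 42 mm wide between four steel stop pins (6 mm thick, 5 mm high, at x +-18, y +-21 mm) that leave a checker about 4 mm of play; white mark line outside the pins, 27 to 39 mm out along x. Origin: seat centre on the plate top, z up, x to the mark. Seats are 63 mm apart: fingers fit on the mark side and the one across (closing along x)
- seat5: one of five fanned seats in a row on the dock: black disc 42 mm wide between four steel stop pins (6 mm thick, 5 mm high, at x +-18, y +-21 mm) that leave a checker about 4 mm of play; white mark line outside the pins, 27 to 39 mm out along x. Origin: seat centre on the plate top, z up, x to the mark. Seats are 63 mm apart: fingers fit on the mark side and the one across (closing along x)
- plunger (a joint): travel of the dock's plunger, m: 0 up, 0.012 fully down. It is sprung: about 8 N at full stroke, a firm stop there, and comes back up when released.
- plunger_top (a point): centre of the top face of the round steel plunger (32 mm in diameter) in its black housing; it is pushed straight down 12 mm. It stands at the seat1 end (robot's right) of the pairing dock, a fixed grey plate 130 x 385 mm, 12 mm high, that carries the row of seats; its axis lies 70 mm from the centre of seat1
- box_in (a point): centre of the inner floor of the deep tray of the open beech box, fixed on the table at the robot's left: inside 182 (x) x 162 (y) mm, walls 7 mm thick, 27 mm above this floor, which is 7 mm above the table; z up. The shallower lid half, lined with green, lies folded back flat on its far +y side
- tea_glass: tulip tea glass on a white saucer (one piece, saucer 100 mm wide, 94 mm high), bystander; origin centre of the underside
- dispenser: steel toothpick dispenser, upright cylinder 48 mm wide, 85 mm high, bystander; origin centre of the underside
- die1: ivory die, 16 mm cube, bystander to the right of the mat; origin centre of the underside
- die2: ivory die, 16 mm cube, bystander to the right of the mat; origin centre of the underside
- die3: ivory die, 16 mm cube, bystander to the right of the mat; origin centre of the underside
- die4: ivory die, 16 mm cube, bystander to the right of the mat; origin centre of the underside
Mind the look-alikes: they are no part of the job. Leave any pink look-alike of the checker3 alone.

How it is judged:
On the way, in this order (a step that is already met when the one before it is completed fails the run):
1. every checker lies flat in a seat, centred between its pins, pointer to the seat's mark, the plunger still up (((horizontal distance between checker1 and seat1 below 0.0055 m and z of checker1 in the frame of seat1 below 0.004 m and angle between checker1's own z axis and vertical below 0.12 rad and angle between the x axis of checker1 and the x axis of seat1, either way round below 0.2 rad and x of checker1_tip in the frame of seat1 above 0.012 m) or (horizontal distance between checker1 and seat2 below 0.0055 m and z of checker1 in the frame of seat2 below 0.004 m and angle between checker1's own z axis and vertical below 0.12 rad and angle between the x axis of checker1 and the x axis of seat2, either way round below 0.2 rad and x of checker1_tip in the frame of seat2 above 0.012 m) or (horizontal distance between checker1 and seat3 below 0.0055 m and z of checker1 in the frame of seat3 below 0.004 m and angle between checker1's own z axis and vertical below 0.12 rad and angle between the x axis of checker1 and the x axis of seat3, either way round below 0.2 rad and x of checker1_tip in the frame of seat3 above 0.012 m) or (horizontal distance between checker1 and seat4 below 0.0055 m and z of checker1 in the frame of seat4 below 0.004 m and angle between checker1's own z axis and vertical below 0.12 rad and angle between the x axis of checker1 and the x axis of seat4, either way round below 0.2 rad and x of checker1_tip in the frame of seat4 above 0.012 m) or (horizontal distance between checker1 and seat5 below 0.0055 m and z of checker1 in the frame of seat5 below 0.004 m and angle between checker1's own z axis and vertical below 0.12 rad and angle between the x axis of checker1 and the x axis of seat5, either way round below 0.2 rad and x of checker1_tip in the frame of seat5 above 0.012 m)) and ((horizontal distance between checker2 and seat1 below 0.0055 m and z of checker2 in the frame of seat1 below 0.004 m and angle between checker2's own z axis and vertical below 0.12 rad and angle between the x axis of checker2 and the x axis of seat1, either way round below 0.2 rad and x of checker2_tip in the frame of seat1 above 0.012 m) or (horizontal distance between checker2 and seat2 below 0.0055 m and z of checker2 in the frame of seat2 below 0.004 m and angle between checker2's own z axis and vertical below 0.12 rad and angle between the x axis of checker2 and the x axis of seat2, either way round below 0.2 rad and x of checker2_tip in the frame of seat2 above 0.012 m) or (horizontal distance between checker2 and seat3 below 0.0055 m and z of checker2 in the frame of seat3 below 0.004 m and angle between checker2's own z axis and vertical below 0.12 rad and angle between the x axis of checker2 and the x axis of seat3, either way round below 0.2 rad and x of checker2_tip in the frame of seat3 above 0.012 m) or (horizontal distance between checker2 and seat4 below 0.0055 m and z of checker2 in the frame of seat4 below 0.004 m and angle between checker2's own z axis and vertical below 0.12 rad and angle between the x axis of checker2 and the x axis of seat4, either way round below 0.2 rad and x of checker2_tip in the frame of seat4 above 0.012 m) or (horizontal distance between checker2 and seat5 below 0.0055 m and z of checker2 in the frame of seat5 below 0.004 m and angle between checker2's own z axis and vertical below 0.12 rad and angle between the x axis of checker2 and the x axis of seat5, either way round below 0.2 rad and x of checker2_tip in the frame of seat5 above 0.012 m)) and ((horizontal distance between checker3 and seat1 below 0.0055 m and z of checker3 in the frame of seat1 below 0.004 m and angle between checker3's own z axis and vertical below 0.12 rad and angle between the x axis of checker3 and the x axis of seat1, either way round below 0.2 rad and x of checker3_tip in the frame of seat1 above 0.012 m) or (horizontal distance between checker3 and seat2 below 0.0055 m and z of checker3 in the frame of seat2 below 0.004 m and angle between checker3's own z axis and vertical below 0.12 rad and angle between the x axis of checker3 and the x axis of seat2, either way round below 0.2 rad and x of checker3_tip in the frame of seat2 above 0.012 m) or (horizontal distance between checker3 and seat3 below 0.0055 m and z of checker3 in the frame of seat3 below 0.004 m and angle between checker3's own z axis and vertical below 0.12 rad and angle between the x axis of checker3 and the x axis of seat3, either way round below 0.2 rad and x of checker3_tip in the frame of seat3 above 0.012 m) or (horizontal distance between checker3 and seat4 below 0.0055 m and z of checker3 in the frame of seat4 below 0.004 m and angle between checker3's own z axis and vertical below 0.12 rad and angle between the x axis of checker3 and the x axis of seat4, either way round below 0.2 rad and x of checker3_tip in the frame of seat4 above 0.012 m) or (horizontal distance between checker3 and seat5 below 0.0055 m and z of checker3 in the frame of seat5 below 0.004 m and angle between checker3's own z axis and vertical below 0.12 rad and angle between the x axis of checker3 and the x axis of seat5, either way round below 0.2 rad and x of checker3_tip in the frame of seat5 above 0.012 m)) and ((horizontal distance between checker4 and seat1 below 0.0055 m and z of checker4 in the frame of seat1 below 0.004 m and angle between checker4's own z axis and vertical below 0.12 rad and angle between the x axis of checker4 and the x axis of seat1, either way round below 0.2 rad and x of checker4_tip in the frame of seat1 above 0.012 m) or (horizontal distance between checker4 and seat2 below 0.0055 m and z of checker4 in the frame of seat2 below 0.004 m and angle between checker4's own z axis and vertical below 0.12 rad and angle between the x axis of checker4 and the x axis of seat2, either way round below 0.2 rad and x of checker4_tip in the frame of seat2 above 0.012 m) or (horizontal distance between checker4 and seat3 below 0.0055 m and z of checker4 in the frame of seat3 below 0.004 m and angle between checker4's own z axis and vertical below 0.12 rad and angle between the x axis of checker4 and the x axis of seat3, either way round below 0.2 rad and x of checker4_tip in the frame of seat3 above 0.012 m) or (horizontal distance between checker4 and seat4 below 0.0055 m and z of checker4 in the frame of seat4 below 0.004 m and angle between checker4's own z axis and vertical below 0.12 rad and angle between the x axis of checker4 and the x axis of seat4, either way round below 0.2 rad and x of checker4_tip in the frame of seat4 above 0.012 m) or (horizontal distance between checker4 and seat5 below 0.0055 m and z of checker4 in the frame of seat5 below 0.004 m and angle between checker4's own z axis and vertical below 0.12 rad and angle between the x axis of checker4 and the x axis of seat5, either way round below 0.2 rad and x of checker4_tip in the frame of seat5 above 0.012 m)) and ((horizontal distance between checker5 and seat1 below 0.0055 m and z of checker5 in the frame of seat1 below 0.004 m and angle between checker5's own z axis and vertical below 0.12 rad and angle between the x axis of checker5 and the x axis of seat1, either way round below 0.2 rad and x of checker5_tip in the frame of seat1 above 0.012 m) or (horizontal distance between checker5 and seat2 below 0.0055 m and z of checker5 in the frame of seat2 below 0.004 m and angle between checker5's own z axis and vertical below 0.12 rad and angle between the x axis of checker5 and the x axis of seat2, either way round below 0.2 rad and x of checker5_tip in the frame of seat2 above 0.012 m) or (horizontal distance between checker5 and seat3 below 0.0055 m and z of checker5 in the frame of seat3 below 0.004 m and angle between checker5's own z axis and vertical below 0.12 rad and angle between the x axis of checker5 and the x axis of seat3, either way round below 0.2 rad and x of checker5_tip in the frame of seat3 above 0.012 m) or (horizontal distance between checker5 and seat4 below 0.0055 m and z of checker5 in the frame of seat4 below 0.004 m and angle between checker5's own z axis and vertical below 0.12 rad and angle between the x axis of checker5 and the x axis of seat4, either way round below 0.2 rad and x of checker5_tip in the frame of seat4 above 0.012 m) or (horizontal distance between checker5 and seat5 below 0.0055 m and z of checker5 in the frame of seat5 below 0.004 m and angle between checker5's own z axis and vertical below 0.12 rad and angle between the x axis of checker5 and the x axis of seat5, either way round below 0.2 rad and x of checker5_tip in the frame of seat5 above 0.012 m)) and value of joint plunger below 0.004 m), for 0.3 s.
2. the plunger is fully down while every checker still sits so (((horizontal distance between checker1 and seat1 below 0.0055 m and z of checker1 in the frame of seat1 below 0.004 m and angle between checker1's own z axis and vertical below 0.12 rad and angle between the x axis of checker1 and the x axis of seat1, either way round below 0.2 rad and x of checker1_tip in the frame of seat1 above 0.012 m) or (horizontal distance between checker1 and seat2 below 0.0055 m and z of checker1 in the frame of seat2 below 0.004 m and angle between checker1's own z axis and vertical below 0.12 rad and angle between the x axis of checker1 and the x axis of seat2, either way round below 0.2 rad and x of checker1_tip in the frame of seat2 above 0.012 m) or (horizontal distance between checker1 and seat3 below 0.0055 m and z of checker1 in the frame of seat3 below 0.004 m and angle between checker1's own z axis and vertical below 0.12 rad and angle between the x axis of checker1 and the x axis of seat3, either way round below 0.2 rad and x of checker1_tip in the frame of seat3 above 0.012 m) or (horizontal distance between checker1 and seat4 below 0.0055 m and z of checker1 in the frame of seat4 below 0.004 m and angle between checker1's own z axis and vertical below 0.12 rad and angle between the x axis of checker1 and the x axis of seat4, either way round below 0.2 rad and x of checker1_tip in the frame of seat4 above 0.012 m) or (horizontal distance between checker1 and seat5 below 0.0055 m and z of checker1 in the frame of seat5 below 0.004 m and angle between checker1's own z axis and vertical below 0.12 rad and angle between the x axis of checker1 and the x axis of seat5, either way round below 0.2 rad and x of checker1_tip in the frame of seat5 above 0.012 m)) and ((horizontal distance between checker2 and seat1 below 0.0055 m and z of checker2 in the frame of seat1 below 0.004 m and angle between checker2's own z axis and vertical below 0.12 rad and angle between the x axis of checker2 and the x axis of seat1, either way round below 0.2 rad and x of checker2_tip in the frame of seat1 above 0.012 m) or (horizontal distance between checker2 and seat2 below 0.0055 m and z of checker2 in the frame of seat2 below 0.004 m and angle between checker2's own z axis and vertical below 0.12 rad and angle between the x axis of checker2 and the x axis of seat2, either way round below 0.2 rad and x of checker2_tip in the frame of seat2 above 0.012 m) or (horizontal distance between checker2 and seat3 below 0.0055 m and z of checker2 in the frame of seat3 below 0.004 m and angle between checker2's own z axis and vertical below 0.12 rad and angle between the x axis of checker2 and the x axis of seat3, either way round below 0.2 rad and x of checker2_tip in the frame of seat3 above 0.012 m) or (horizontal distance between checker2 and seat4 below 0.0055 m and z of checker2 in the frame of seat4 below 0.004 m and angle between checker2's own z axis and vertical below 0.12 rad and angle between the x axis of checker2 and the x axis of seat4, either way round below 0.2 rad and x of checker2_tip in the frame of seat4 above 0.012 m) or (horizontal distance between checker2 and seat5 below 0.0055 m and z of checker2 in the frame of seat5 below 0.004 m and angle between checker2's own z axis and vertical below 0.12 rad and angle between the x axis of checker2 and the x axis of seat5, either way round below 0.2 rad and x of checker2_tip in the frame of seat5 above 0.012 m)) and ((horizontal distance between checker3 and seat1 below 0.0055 m and z of checker3 in the frame of seat1 below 0.004 m and angle between checker3's own z axis and vertical below 0.12 rad and angle between the x axis of checker3 and the x axis of seat1, either way round below 0.2 rad and x of checker3_tip in the frame of seat1 above 0.012 m) or (horizontal distance between checker3 and seat2 below 0.0055 m and z of checker3 in the frame of seat2 below 0.004 m and angle between checker3's own z axis and vertical below 0.12 rad and angle between the x axis of checker3 and the x axis of seat2, either way round below 0.2 rad and x of checker3_tip in the frame of seat2 above 0.012 m) or (horizontal distance between checker3 and seat3 below 0.0055 m and z of checker3 in the frame of seat3 below 0.004 m and angle between checker3's own z axis and vertical below 0.12 rad and angle between the x axis of checker3 and the x axis of seat3, either way round below 0.2 rad and x of checker3_tip in the frame of seat3 above 0.012 m) or (horizontal distance between checker3 and seat4 below 0.0055 m and z of checker3 in the frame of seat4 below 0.004 m and angle between checker3's own z axis and vertical below 0.12 rad and angle between the x axis of checker3 and the x axis of seat4, either way round below 0.2 rad and x of checker3_tip in the frame of seat4 above 0.012 m) or (horizontal distance between checker3 and seat5 below 0.0055 m and z of checker3 in the frame of seat5 below 0.004 m and angle between checker3's own z axis and vertical below 0.12 rad and angle between the x axis of checker3 and the x axis of seat5, either way round below 0.2 rad and x of checker3_tip in the frame of seat5 above 0.012 m)) and ((horizontal distance between checker4 and seat1 below 0.0055 m and z of checker4 in the frame of seat1 below 0.004 m and angle between checker4's own z axis and vertical below 0.12 rad and angle between the x axis of checker4 and the x axis of seat1, either way round below 0.2 rad and x of checker4_tip in the frame of seat1 above 0.012 m) or (horizontal distance between checker4 and seat2 below 0.0055 m and z of checker4 in the frame of seat2 below 0.004 m and angle between checker4's own z axis and vertical below 0.12 rad and angle between the x axis of checker4 and the x axis of seat2, either way round below 0.2 rad and x of checker4_tip in the frame of seat2 above 0.012 m) or (horizontal distance between checker4 and seat3 below 0.0055 m and z of checker4 in the frame of seat3 below 0.004 m and angle between checker4's own z axis and vertical below 0.12 rad and angle between the x axis of checker4 and the x axis of seat3, either way round below 0.2 rad and x of checker4_tip in the frame of seat3 above 0.012 m) or (horizontal distance between checker4 and seat4 below 0.0055 m and z of checker4 in the frame of seat4 below 0.004 m and angle between checker4's own z axis and vertical below 0.12 rad and angle between the x axis of checker4 and the x axis of seat4, either way round below 0.2 rad and x of checker4_tip in the frame of seat4 above 0.012 m) or (horizontal distance between checker4 and seat5 below 0.0055 m and z of checker4 in the frame of seat5 below 0.004 m and angle between checker4's own z axis and vertical below 0.12 rad and angle between the x axis of checker4 and the x axis of seat5, either way round below 0.2 rad and x of checker4_tip in the frame of seat5 above 0.012 m)) and ((horizontal distance between checker5 and seat1 below 0.0055 m and z of checker5 in the frame of seat1 below 0.004 m and angle between checker5's own z axis and vertical below 0.12 rad and angle between the x axis of checker5 and the x axis of seat1, either way round below 0.2 rad and x of checker5_tip in the frame of seat1 above 0.012 m) or (horizontal distance between checker5 and seat2 below 0.0055 m and z of checker5 in the frame of seat2 below 0.004 m and angle between checker5's own z axis and vertical below 0.12 rad and angle between the x axis of checker5 and the x axis of seat2, either way round below 0.2 rad and x of checker5_tip in the frame of seat2 above 0.012 m) or (horizontal distance between checker5 and seat3 below 0.0055 m and z of checker5 in the frame of seat3 below 0.004 m and angle between checker5's own z axis and vertical below 0.12 rad and angle between the x axis of checker5 and the x axis of seat3, either way round below 0.2 rad and x of checker5_tip in the frame of seat3 above 0.012 m) or (horizontal distance between checker5 and seat4 below 0.0055 m and z of checker5 in the frame of seat4 below 0.004 m and angle between checker5's own z axis and vertical below 0.12 rad and angle between the x axis of checker5 and the x axis of seat4, either way round below 0.2 rad and x of checker5_tip in the frame of seat4 above 0.012 m) or (horizontal distance between checker5 and seat5 below 0.0055 m and z of checker5 in the frame of seat5 below 0.004 m and angle between checker5's own z axis and vertical below 0.12 rad and angle between the x axis of checker5 and the x axis of seat5, either way round below 0.2 rad and x of checker5_tip in the frame of seat5 above 0.012 m)) and value of joint plunger above 0.0105 m), for 0.3 s.
At the end, for the whole second after the job is handed in: every checker at rest in the deep tray of the box, underside under 22 mm above its floor, plunger up within 3 mm; on the way all sat at once within 5.5 mm of a seat centre, pointer within 0.2 rad of its mark, while the plunger was held 10.5 mm down for 0.3 s (x of checker1 in the frame of box_in between -0.09 and 0.09 m and y of checker1 in the frame of box_in between -0.08 and 0.08 m and z of each of checker1, checker2, checker3, checker4, checker5 in the frame of box_in below 0.022 m and linear speed of each of checker1, checker2, checker3, checker4, checker5 below 0.02 m/s and x of checker2 in the frame of box_in between -0.09 and 0.09 m and y of checker2 in the frame of box_in between -0.08 and 0.08 m and x of checker3 in the frame of box_in between -0.09 and 0.09 m and y of checker3 in the frame of box_in between -0.08 and 0.08 m and x of checker4 in the frame of box_in between -0.09 and 0.09 m and y of checker4 in the frame of box_in between -0.08 and 0.08 m and x of checker5 in the frame of box_in between -0.09 and 0.09 m and y of checker5 in the frame of box_in between -0.08 and 0.08 m and value of joint plunger below 0.003 m); the robot touches nothing.
It fails at once if the tea glass is pushed away or tipped (distance of tea_glass from where it was at the start of the episode above 0.03 m or angle between tea_glass's own z axis and vertical above 0.35 rad).
It fails at once if the toothpick dispenser is pushed away or tipped (distance of dispenser from where it was at the start of the episode above 0.03 m or angle between dispenser's own z axis and vertical above 0.35 rad).
It fails at once if a die is pushed away (distance of any of die1, die2, die3, die4 from where it was at the start of the episode above 0.03 m).
Of checker1, checker2, checker3, checker4, checker5 only 3 to 5 are there at a start; the rules pass over those that are not, and their reading is None.
At some moment in a run one of checker1, checker2, checker3, checker4, checker5 may be knocked a few centimetres aside while the robot is not near it.
Once in a run the grip may slacken for a moment while it holds something.
It also fails if it takes over 210 s, if anything falls off the work surface, if the arm or the gripper's body presses on something with over 40 N, if the wrist force passes 120 N, or if a joint passes its speed limit or range.

ROBOT

A 6-joint arm with a two-finger parallel gripper is mounted at the origin on the work surface. World frame = base frame: x ahead of the robot, y to its left, z up, the work surface at z = 0. Lengths are in m, angles in rad, forces in N, time in s.
With the tool pointing down it reaches from about 0.35 to 0.975 m from the base axis. Payload 4.9 kg.
Tool frame: the origin (TCP) lies at the very end of the fingers, on their centre line; the grasp point (between the pads) lies 19 mm behind it (manip.tcp_to_grasp is the distance from the TCP to the grasp point, in m); z points along the fingers, y is the direction in which the jaws open and shut (so a half turn about z gives the same grasp; the last joint's range is limited). The gripper opens to 85 mm and grips with 20 to 120 N. Pads are 22 mm wide; open, the fingers measure 114 mm over their backs; the gripper's body (76 mm by 85 mm) begins 54 mm behind the grasp point. The pads swing forward as they close: fully open they stand 13 mm farther back than shut.
Start: joints at [-1.35, 0.053, 1.613, -0, 1.476, -0.119], TCP at [0.208, -0.589, 0.231] pointing down, gripper open.
Joint ranges: [-3.01, 3.01], [-1.01, 2.22], [0.06, 2.58], [-1.02, 4.17], [0.09, 2.62], [-3.14, 3.14]. Speed limits (rad/s): [2.57, 2.57, 3.14, 3.14, 3.14, 3.14].

INTERFACE

Orientations are given as a unit quaternion [w, x, y, z].
In Python, from plant import sensors, cams, job, finder, manip gives the robot as it stands.
- The arm moves only by the shell command python3 -m pendant 'ROWS'. ROWS is JSON, a list of rows, each an object of numbers: "wx", "wy", "wz": the turn, a rotation vector about the tool's x, y, z in degrees; "dx", "dy", "dz": the shift along the tool's x, y, z in m; "hand": the gripper's target within -1 to 1 (fully open at 1, half-way at 0, shut at -1). A call has 1 to 20 rows; each row is the pose to reach, as a shift and turn from the pose commanded when the call began, along the tool's axes at that moment; what a row does not reach only later rows make up. A row lasts 1/12 s, in which the tool goes at most 41.7 mm and 7.16 degrees, less where a joint would pass 70% of its speed; a pose out of reach is approached as far as the arm can. A call with a gripper value outside its range is refused whole. The fingers move at their own pace and stop on an object; the grip force is fixed at half the most. Time passes only in rows, so rows that repeat a pose let the fingers close. It gives the time, the measured TCP pose, the force and the opening at its end, in the units of the state.
- sensors.state(): the state, without advancing time (a new reading comes with each control period).
- cams.grab_frame(name): name is "side" or "top" or "wrist"; returns (picture, depth): 480x640x3 uint8, red, green, blue; 480x640 float32, m along the optical axis (not along the pixel's ray), 0 where there is no reading.
- cams.calibration(name): a dict with "fov_y" (degrees; the focal length in pixels is half the picture's height over the tangent of half this angle, whatever the lens; pixels are square), "cx", "cy" (the principal point, pixels), "pose" (4x4, takes a point from camera to world coordinates); the wrist camera has in their place "hand_eye" (4x4, takes a point from camera to tool coordinates, whose origin is the TCP and whose axes are the flange's). Camera axes: x right, y down, z forward; pixel columns grow to the right and rows downward; lengths in m; the calibration is good to about 2 mm. A picture is of the moment at which its call begins: read the wrist's pose just before it. calibration takes no time and is no camera call.
- job.job_done(): hands the job in, once; it reports no verdict.
Trained networks look in the newest picture that a camera, given by its name, has taken for a name from the list of things; names that differ only in an ending like _2 or _b are one class to them, and where a whole thing is asked for, a point or a joint stands for the part that bears it (a point fixed in the world has none). Each returns a list of dicts, best first, with "score" (0 to 1); they miss things now and then, are a little off and sometimes report something else, mostly with a low value. They report only what shows in the picture. A call takes as long as a camera call. They do not tell look-alikes from the thing itself.
- finder.look_for(camera, thing): "position" ([x, y, z] in m, in world coordinates, good to about 4 mm: the middle of the surface that is visible of it).
The state is a dict: "time": time; "joint_pos": joint angles; "joint_vel": joint speeds; "joint_efforts": joint torques, N m; "tool_pos": TCP position; "tool_rot": TCP orientation; "contact_force": force on the tool from outside, world axes, zero at the start; "ft_torque": the same for the moment, N m; "gripper_width": opening from 0.0 (shut) to 1.0 (fully open).
Only numpy, scipy, OpenCV 4.12 (cv2) and the standard library are available. Lean on these libraries where they do the work, as an engineer would, in place of code of your own. Each camera call takes 0.05 s, during which the arm holds its last target. There are 200 camera calls.

## Working session

There is one attempt and no reset: what is moved stays moved. The work goes in short steps, Python scripts to look and compute and a shell command to move; the robot and the scene stay as the last step left them, time stands still between calls to the robot, and variables do not carry over. Pictures are saved under pics/ and viewed, about 12 in all and at most 16, crops included, and the job is handed in when it is done.

```bash
ls; mkdir -p pics; python3 - <<'E'
from plant import sensors,cams,finder,manip
import cv2,numpy as np
print(sensors.state()); print(manip.tcp_to_grasp)
for n in ["top","side","wrist"]:
    c=cams.calibration(n); print(n,c)
    im,d=cams.grab_frame(n); cv2.imwrite(f"pics/{n}0.png",im[:,:,::-1]); np.save(f"{n}0.npy",d)
E
```

```text
pics
{'time': 0.0, 'joint_pos': array([-1.34998656e+00,  5.33593570e-02,  1.61427692e+00,  3.17267435e-05,
        1.47601325e+00, -1.19025368e-01]), 'joint_vel': array([-0.000809  ,  0.0002305 ,  0.00110597, -0.00147951,  0.00168464,
       -0.00034563]), 'joint_efforts': array([ 4.21459281e-04, -3.93675113e+01, -3.70178711e+01, -9.72399948e-05,
        6.91576468e-03, -2.46766353e-05]), 'tool_pos': array([ 0.20818972, -0.58865057,  0.23007168]), 'tool_rot': array([-1.02791174e-03,  9.85598445e-01,  1.69099519e-01, -3.65468133e-05]), 'contact_force': array([-0.80553237,  0.79178201,  0.44408395]), 'ft_torque': array([-0.02214194,  0.04486503,  0.03027726]), 'gripper_width': 0.9991884619266369}
0.0187
top {'fov_y': 43.84986569106328, 'cx': 323.5068841646159, 'cy': 248.97627395464343, 'pose': array([[-0.00958967, -0.99483542,  0.10104712,  0.36813181],
       [-0.99980166,  0.01130306,  0.01639743, -0.07471297],
       [-0.01745489, -0.10086983, -0.9947465 ,  1.33086421],
       [ 0.        ,  0.        ,  0.        ,  1.        ]])}
side {'fov_y': 46.47354090145221, 'cx': 312.5410956245345, 'cy': 222.83190483941863, 'pose': array([[ 0.99182436, -0.10341957,  0.07475844,  0.45260909],
       [-0.12705997, -0.7459811 ,  0.65373386, -0.71912026],
       [-0.01184049, -0.65788798, -0.75302272,  0.8157035 ],
       [ 0.        ,  0.        ,  0.        ,  1.        ]])}
wrist {'fov_y': 61.681247319336634, 'cx': 321.55391777015683, 'cy': 235.05276979251934, 'hand_eye': array([[ 5.46153135e-04, -9.57147563e-01, -2.89600145e-01,
         7.41715712e-02],
       [ 9.99999850e-01,  5.10606799e-04,  1.98297550e-04,
        -6.39186339e-04],
       [-4.19282140e-05, -2.89600209e-01,  9.57147699e-01,
        -1.43024754e-01],
       [ 0.00000000e+00,  0.00000000e+00,  0.00000000e+00,
         1.00000000e+00]])}
```

View pics/top0.png

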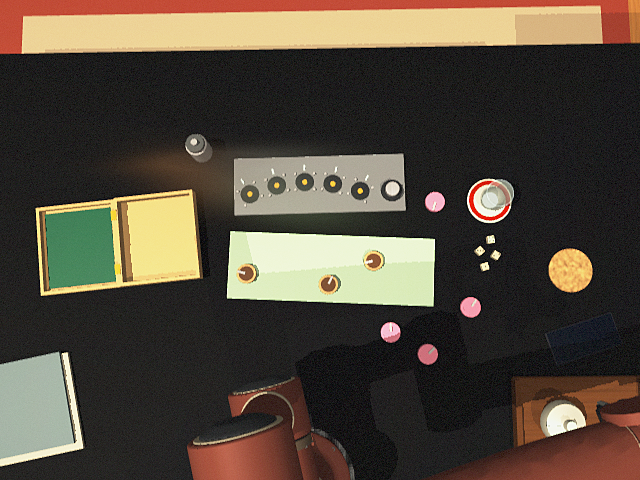

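View pics/side0.png

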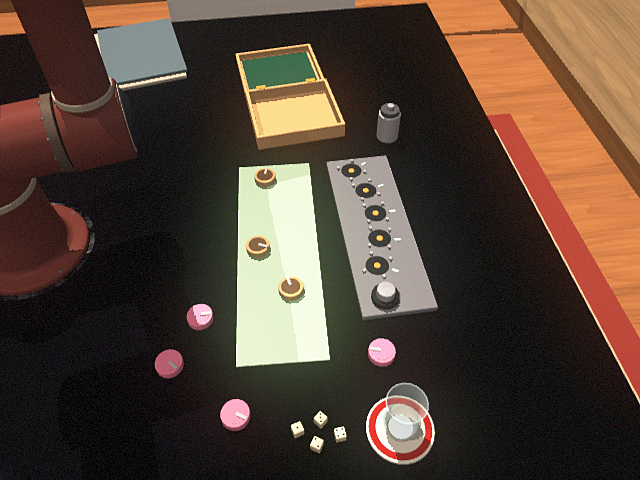

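```bash
cat > h.py <<'E'
import numpy as np,cv2
from scipy.spatial.transform import Rotation as R
from plant import sensors,cams,finder,manip
def st(): return sensors.state()
def T_tool(s=None):
    s=s or st(); q=s["tool_rot"]; T=np.eye(4)
    T[:3,:3]=R.from_quat([q[1],q[2],q[3],q[0]]).as_matrix(); T[:3,3]=s["tool_pos"]; return T
def grab(n,save=None):
    T=T_tool() if n=="wrist" else None
    im,d=cams.grab_frame(n); c=cams.calibration(n)
    P=T@c["hand_eye"] if n=="wrist" else c["pose"]
    c=dict(f=240/np.tan(np.radians(c["fov_y"]/2)),cx=c["cx"],cy=c["cy"],P=P)
    if save: cv2.imwrite("pics/"+save,im[:,:,::-1])
    return im,d,c
def px2w(c,u,v,z):   # pixel -> world on plane z
    r=c["P"][:3,:3]@np.array([(u-c["cx"])/c["f"],(v-c["cy"])/c["f"],1.]); o=c["P"][:3,3]
    return o+r*(z-o[2])/r[2]
def w2px(c,p):
    q=np.linalg.inv(c["P"])@np.append(p,1); return q[0]/q[2]*c["f"]+c["cx"],q[1]/q[2]*c["f"]+c["cy"]
def yaw(): t=T_tool(); return np.degrees(np.arctan2(t[1,0],t[0,0]))
def go(p,psi):   # shift/turn in tool axes to TCP p, tool x yaw psi(deg), pointing down
    t=T_tool(); a=np.radians(psi)
    Rd=np.array([[np.cos(a),np.sin(a),0],[np.sin(a),-np.cos(a),0],[0,0,-1]])
    d=t[:3,:3].T@(np.array(p)-t[:3,3]); w=np.degrees(R.from_matrix(t[:3,:3].T@Rd).as_rotvec())
    print("d",np.round(d,4),"w",np.round(w,2))
E
python3 - <<'E'
from h import *
im,d,c=grab("top")
for n,(u,v,z) in dict(c_a=(247,273,.017),c_b=(329,284,.017),c_c=(373,260,.017),s5=(250,194,.012),s3=(305,182,.012),s1=(360,190.5,.012),pl=(392,189,.03),box=(160,235,.007),disp=(199,148,.04),glass=(490,200,.05)).items(): print(n,px2w(c,u,v,z).round(3))
for t in ["checker1","plunger_top","seat1","tea_glass","dispenser"]:
    print(t,[(np.round(x["position"],3),round(x["score"],2)) for x in finder.look_for("top",t)][:8])
go((.52,.02,.3),90); go((.50,-0.03,.3),0)
E
```

```text
c_a [0.45  0.117 0.017]
c_b [ 0.424 -0.064  0.017]
c_c [ 0.476 -0.162  0.017]
s5 [0.628 0.111 0.012]
s3 [ 0.654 -0.013  0.012]
s1 [ 0.633 -0.136  0.012]
pl [ 0.632 -0.206  0.03 ]
box [0.538 0.314 0.007]
disp [0.728 0.221 0.04 ]
glass [ 0.601 -0.415  0.05 ]
checker1 [(array([ 0.423, -0.065,  0.018]), 0.74), (array([ 0.321, -0.201,  0.015]), 0.67), (array([ 0.478, -0.166,  0.018]), 0.64), (array([0.45 , 0.116, 0.02 ]), 0.64), (array([ 0.271, -0.277,  0.016]), 0.55), (array([ 0.608, -0.304,  0.016]), 0.54)]
plunger_top [(array([ 0.633, -0.21 ,  0.04 ]), 0.62)]
seat1 [(array([0.628, 0.114, 0.013]), 0.86), (array([ 0.65 , -0.076,  0.015]), 0.76), (array([ 0.655, -0.015,  0.012]), 0.65), (array([0.651, 0.057, 0.014]), 0.65), (array([ 0.634, -0.138,  0.014]), 0.51)]
tea_glass [(array([ 0.605, -0.418,  0.01 ]), 0.65)]
dispenser [(array([0.72 , 0.214, 0.07 ]), 0.97), (array([0.652, 0.057, 0.016]), 0.54)]
d [ 0.4969 -0.4705 -0.0687] w [-1.000e-02 -1.000e-02 -7.053e+01]
d [ 0.4614 -0.43   -0.0687] w [-1.000e-02 -0.000e+00  1.947e+01]
```

```bash
python3 -m pendant '[{"dx":0.51,"dy":-0.48,"dz":-0.069,"wz":-70.5,"hand":1},{"dx":0.51,"dy":-0.48,"dz":-0.069,"wz":-70.5,"hand":1},{"dx":0.51,"dy":-0.48,"dz":-0.069,"wz":-70.5,"hand":1},{"dx":0.51,"dy":-0.48,"dz":-0.069,"wz":-70.5,"hand":1},{"dx":0.51,"dy":-0.48,"dz":-0.069,"wz":-70.5,"hand":1},{"dx":0.51,"dy":-0.48,"dz":-0.069,"wz":-70.5,"hand":1},{"dx":0.51,"dy":-0.48,"dz":-0.069,"wz":-70.5,"hand":1},{"dx":0.51,"dy":-0.48,"dz":-0.069,"wz":-70.5,"hand":1},{"dx":0.51,"dy":-0.48,"dz":-0.069,"wz":-70.5,"hand":1},{"dx":0.51,"dy":-0.48,"dz":-0.069,"wz":-70.5,"hand":1},{"dx":0.51,"dy":-0.48,"dz":-0.069,"wz":-70.5,"hand":1},{"dx":0.51,"dy":-0.48,"dz":-0.069,"wz":-70.5,"hand":1},{"dx":0.51,"dy":-0.48,"dz":-0.069,"wz":-70.5,"hand":1},{"dx":0.51,"dy":-0.48,"dz":-0.069,"wz":-70.5,"hand":1},{"dx":0.51,"dy":-0.48,"dz":-0.069,"wz":-70.5,"hand":1},{"dx":0.51,"dy":-0.48,"dz":-0.069,"wz":-70.5,"hand":1},{"dx":0.51,"dy":-0.48,"dz":-0.069,"wz":-70.5,"hand":1},{"dx":0.51,"dy":-0.48,"dz":-0.069,"wz":-70.5,"hand":1},{"dx":0.51,"dy":-0.48,"dz":-0.069,"wz":-70.5,"hand":1},{"dx":0.51,"dy":-0.48,"dz":-0.069,"wz":-70.5,"hand":1}]'
python3 - <<'E'
from h import *
im,d,c=grab("wrist","w1.png"); np.savez("w1.npz",im=im,d=d,P=c["P"])
print(T_tool().round(4),c["f"])
E
```

```text
[[ 9.428e-01  3.333e-01 -0.000e+00  2.083e-01]
 [ 3.333e-01 -9.428e-01  1.000e-04 -5.892e-01]
 [-0.000e+00 -1.000e-04 -1.000e+00  2.313e-01]
 [ 0.000e+00  0.000e+00  0.000e+00  1.000e+00]] 401.95550100166406invalid input
```

View pics/w1.png

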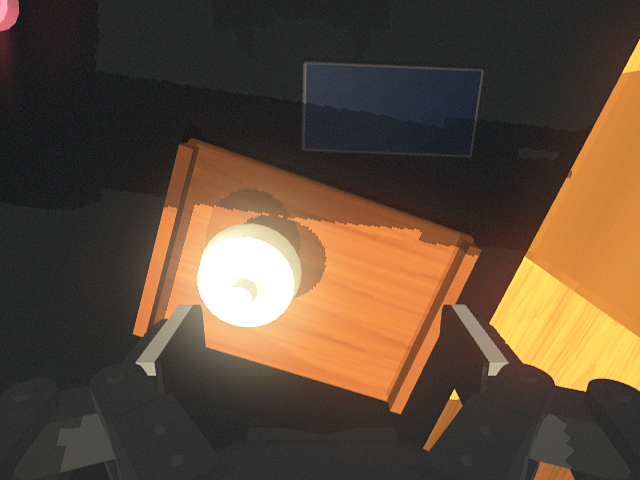

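The arm did not move (rows refused). The picture only shows a lamp at (250,275) on a wooden tray, beside the start pose. I'll try rows with all keys.

```bash
python3 -m pendant '[{"dx":0,"dy":0,"dz":-0.03,"wx":0,"wy":0,"wz":0,"hand":1}]'; python3 -m pendant '[{"dz":-0.06,"hand":1.0},{"dz":-0.06}]';python3 -m pendant --help | head -20
```

```text
time: 0.58
tool_pos: [0.2075, -0.586, 0.254]
tool_rot: [-0.006, 0.986, 0.169, -0.0]
contact_force: [-0.5, -0.1, -1.9]
gripper_width: 0.999invalid input
invalid input: not JSON, or not a number
```

```bash
python3 -c "
from h import *
go((.53,.03,.3),90)"
python3 -m pendant '[{"dx":0.51,"dy":-0.48,"dz":-0.045,"wx":0,"wy":0,"wz":-70.5,"hand":1},{"dx":0.51,"dy":-0.48,"dz":-0.045,"wx":0,"wy":0,"wz":-70.5,"hand":1},{"dx":0.51,"dy":-0.48,"dz":-0.045,"wx":0,"wy":0,"wz":-70.5,"hand":1},{"dx":0.51,"dy":-0.48,"dz":-0.045,"wx":0,"wy":0,"wz":-70.5,"hand":1},{"dx":0.51,"dy":-0.48,"dz":-0.045,"wx":0,"wy":0,"wz":-70.5,"hand":1},{"dx":0.51,"dy":-0.48,"dz":-0.045,"wx":0,"wy":0,"wz":-70.5,"hand":1},{"dx":0.51,"dy":-0.48,"dz":-0.045,"wx":0,"wy":0,"wz":-70.5,"hand":1},{"dx":0.51,"dy":-0.48,"dz":-0.045,"wx":0,"wy":0,"wz":-70.5,"hand":1},{"dx":0.51,"dy":-0.48,"dz":-0.045,"wx":0,"wy":0,"wz":-70.5,"hand":1},{"dx":0.51,"dy":-0.48,"dz":-0.045,"wx":0,"wy":0,"wz":-70.5,"hand":1},{"dx":0.51,"dy":-0.48,"dz":-0.045,"wx":0,"wy":0,"wz":-70.5,"hand":1},{"dx":0.51,"dy":-0.48,"dz":-0.045,"wx":0,"wy":0,"wz":-70.5,"hand":1},{"dx":0.51,"dy":-0.48,"dz":-0.045,"wx":0,"wy":0,"wz":-70.5,"hand":1},{"dx":0.51,"dy":-0.48,"dz":-0.045,"wx":0,"wy":0,"wz":-70.5,"hand":1},{"dx":0.51,"dy":-0.48,"dz":-0.045,"wx":0,"wy":0,"wz":-70.5,"hand":1},{"dx":0.51,"dy":-0.48,"dz":-0.045,"wx":0,"wy":0,"wz":-70.5,"hand":1},{"dx":0.51,"dy":-0.48,"dz":-0.045,"wx":0,"wy":0,"wz":-70.5,"hand":1},{"dx":0.51,"dy":-0.48,"dz":-0.045,"wx":0,"wy":0,"wz":-70.5,"hand":1},{"dx":0.51,"dy":-0.48,"dz":-0.045,"wx":0,"wy":0,"wz":-70.5,"hand":1},{"dx":0.51,"dy":-0.48,"dz":-0.045,"wx":0,"wy":0,"wz":-70.5,"hand":1}]'
```

```text
d [ 0.5094 -0.4739 -0.0392] w [ -0.59  -0.52 -70.53]
time: 2.25
tool_pos: [0.529, 0.0331, 0.3062]
tool_rot: [0.0, 0.707, 0.707, -0.0]
contact_force: [0.6, 0.4, 0.5]
gripper_width: 0.999
```

```bash
python3 - <<'E'
from h import *
im,d,c=grab("wrist","w2.png"); np.savez("w2.npz",im=im,d=d,P=c["P"])
print(T_tool().round(4))
E
```

```text
[[ 1.400e-03  1.000e+00 -3.000e-04  5.288e-01]
 [ 1.000e+00 -1.400e-03 -3.000e-04  3.260e-02]
 [-3.000e-04 -3.000e-04 -1.000e+00  3.062e-01]
 [ 0.000e+00  0.000e+00  0.000e+00  1.000e+00]]
```

View pics/w2.png

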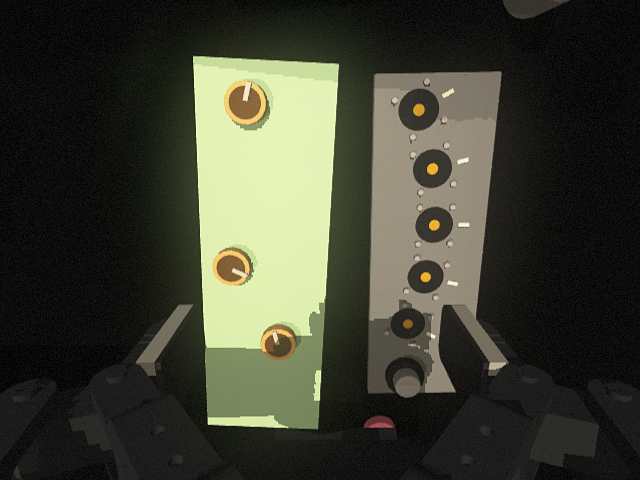

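```bash
cat >> h.py <<'E'
def ortho(im,c,z,x0,y0,h,s=0.0004):   # top-down patch centred (x0,y0), half size h; right=+x, down=-y
    n=int(2*h/s); g=np.arange(n)*s-h; X,Y=np.meshgrid(x0+g,y0-g)
    M=np.linalg.inv(c["P"]); q=np.stack([X,Y,0*X+z,0*X+1],-1)@M.T
    return cv2.remap(im,(q[...,0]/q[...,2]*c["f"]+c["cx"]).astype(np.float32),(q[...,1]/q[...,2]*c["f"]+c["cy"]).astype(np.float32),cv2.INTER_LINEAR)
def toW(u,v,x0,y0,h,s=0.0004): return np.array([x0-h+u*s,y0+h-v*s])
def checker(im,c,x0,y0,base=.003,h=.04):
    """centre (top rim plane) and pointer angle (deg) of a checker near x0,y0"""
    for k in range(2):
        o=cv2.cvtColor(ortho(im,c,base+.014,x0,y0,h),cv2.COLOR_RGB2HSV)
        m=((o[...,0]<24)&(o[...,1]>90)&(o[...,2]>40)).astype(np.uint8)
        m=cv2.morphologyEx(m,cv2.MORPH_OPEN,np.ones((3,3)))
        cs=max(cv2.findContours(m,0,1)[0],key=cv2.contourArea); hull=cv2.convexHull(cs)
        (u,v),r=cv2.minEnclosingCircle(hull); M=cv2.moments(hull); u2,v2=M["m10"]/M["m00"],M["m01"]/M["m00"]
        x0,y0=toW(u2,v2,x0,y0,h)
    dm=2*np.sqrt(M["m00"]/np.pi)*.0004
    o=cv2.cvtColor(ortho(im,c,base+.016,x0,y0,.021),cv2.COLOR_RGB2HSV).astype(float)
    n=o.shape[0]; V,U=np.mgrid[:n,:n]-(n-1)/2; rr=np.hypot(U,V)*.0004
    w=((rr<.0165)&(o[...,1]<90)&(o[...,2]>np.percentile(o[...,2][rr<.015],88)*.8))*1.
    a=np.degrees(np.arctan2(-(w*V).sum(),(w*U).sum())); cr=np.hypot((w*V).sum(),(w*U).sum())/max(w.sum(),1)*.4
    return np.array([x0,y0]),a,dm*1e3,w.sum()*.16,cr
def seat(im,c,x0,y0,h=.05):
    hs=cv2.cvtColor(ortho(im,c,.012,x0,y0,h),cv2.COLOR_RGB2HSV); n=hs.shape[0]
    V,U=np.mgrid[:n,:n]; rr=np.hypot(U-n/2,V-n/2)*.0004
    m=(hs[...,0]>8)&(hs[...,0]<30)&(hs[...,1]>150)&(hs[...,2]>70)&(rr<.012)
    u,v=U[m].mean(),V[m].mean(); ctr=toW(u,v,x0,y0,h)
    rr=np.hypot(U-u,V-v)*.0004
    m=(rr>.0265)&(rr<.0395)&(hs[...,1]<50)&(U>u+30)
    t=hs[...,2][m]; m&=hs[...,2]>max(t.max()*.8,np.median(t)*1.25)
    k,l,s_,ce=cv2.connectedComponentsWithStats(m.astype(np.uint8)); i=1+np.argmax(s_[1:,4]); mu,mv=ce[i]
    return ctr,np.degrees(np.arctan2(-(mv-v),mu-u)),s_[i,4]*.16
E
python3 - <<'E'
from h import *
z=np.load("w2.npz"); im=z["im"]; c=dict(f=401.9555,cx=321.5539,cy=235.05277,P=z["P"])
for u,v in [(245,103),(232,267),(279,343)]: p=px2w(c,u,v,.017); print(p.round(4),checker(im,c,p[0],p[1]))
for u,v in [(408,323),(426,277),(434,225),(432,169),(419,110)]:
    p=px2w(c,u,v,.012)
    try: print(p.round(4),seat(im,c,p[0],p[1]))
    except Exception as e: print(p,e)
p=px2w(c,406,379,.04);print("pl",p)
E
```

```text
[0.4508 0.1176 0.017 ] (array([0.45087127, 0.11800184]), np.float64(76.19733603434516), np.float64(43.15663107841709), np.float64(79.68), np.float64(9.127012847052752))
[ 0.426  -0.0618  0.017 ] (array([ 0.4253002 , -0.06114943]), np.float64(-38.685153825266745), np.float64(44.85104928001104), np.float64(84.8), np.float64(9.59213446022448))
[ 0.4771 -0.1613  0.017 ] (array([ 0.47609447, -0.1603902 ]), np.float64(110.40288910697342), np.float64(46.43441368894749), np.float64(84.32000000000001), np.float64(8.673957070592966))
[ 0.6344 -0.1367  0.012 ] (array([ 0.63376442, -0.13733777]), np.float64(-27.91819874338233), np.float64(24.32))
[ 0.6517 -0.0763  0.012 ] (array([ 0.65080557, -0.07585492]), np.float64(-13.708278759062107), np.float64(50.56))
[ 0.6559 -0.013   0.012 ] (array([ 0.6557621 , -0.01260338]), np.float64(0.7311675533391738), np.float64(50.88))
[0.6487 0.0499 0.012 ] (array([0.64863888, 0.05050809]), np.float64(15.061764296785892), np.float64(48.64))
[0.6303 0.1109 0.012 ] (array([0.62960932, 0.11140354]), np.float64(-18.480463078548617), np.float64(1.44))
pl [ 0.6299448  -0.19582858  0.04      ]
```

The view shows three wooden, walnut-inlaid checkers on the mat at (245,103), (232,267) and (279,343). The only confusable things are the pink discs: (379,425) here, and (435,202), (471,307), (391,332), (428,354) in the top view. I choose the wooden ones. Seats run from (419,110) to (408,323), with the plunger at (406,380). I'll hover over A and check it from close up.

```bash
python3 -c "
from h import *
go((.451,.118,.12),166.2)"
```

```text
d [ 0.0854 -0.0779  0.1862] w [-3.000e-02  0.000e+00 -7.628e+01]
```

```bash

python3 -m pendant '[{"dx":0.085,"dy":-0.078,"dz":0.186,"wx":0,"wy":0,"wz":-76.3,"hand":1},{"dx":0.085,"dy":-0.078,"dz":0.186,"wx":0,"wy":0,"wz":-76.3,"hand":1},{"dx":0.085,"dy":-0.078,"dz":0.186,"wx":0,"wy":0,"wz":-76.3,"hand":1},{"dx":0.085,"dy":-0.078,"dz":0.186,"wx":0,"wy":0,"wz":-76.3,"hand":1},{"dx":0.085,"dy":-0.078,"dz":0.186,"wx":0,"wy":0,"wz":-76.3,"hand":1},{"dx":0.085,"dy":-0.078,"dz":0.186,"wx":0,"wy":0,"wz":-76.3,"hand":1},{"dx":0.085,"dy":-0.078,"dz":0.186,"wx":0,"wy":0,"wz":-76.3,"hand":1},{"dx":0.085,"dy":-0.078,"dz":0.186,"wx":0,"wy":0,"wz":-76.3,"hand":1},{"dx":0.085,"dy":-0.078,"dz":0.186,"wx":0,"wy":0,"wz":-76.3,"hand":1},{"dx":0.085,"dy":-0.078,"dz":0.186,"wx":0,"wy":0,"wz":-76.3,"hand":1},{"dx":0.085,"dy":-0.078,"dz":0.186,"wx":0,"wy":0,"wz":-76.3,"hand":1},{"dx":0.085,"dy":-0.078,"dz":0.186,"wx":0,"wy":0,"wz":-76.3,"hand":1},{"dx":0.085,"dy":-0.078,"dz":0.186,"wx":0,"wy":0,"wz":-76.3,"hand":1},{"dx":0.085,"dy":-0.078,"dz":0.186,"wx":0,"wy":0,"wz":-76.3,"hand":1}]'
python3 - <<'E'
from h import *
im,d,c=grab("wrist","w3.png"); r=checker(im,c,.451,.118); print(r)
go((*r[0],.001),r[1]+90)
b=T_tool()
K=d.copy(); # fingertip extent in tool frame
v,u=np.mgrid[:480,:640]; P=np.stack([(u-c["cx"])/c["f"]*d,(v-c["cy"])/c["f"]*d,d,np.ones_like(d)],-1)
t=P@cams.calibration("wrist")["hand_eye"].T; s=(np.abs(np.abs(t[...,1])-.045)<.006)&(np.abs(t[...,0])<.02)&(d>0)&(t[...,2]<.05)
print(np.percentile(t[...,2][s],[50,90,99,100]))
E
```

```text
time: 3.47
tool_pos: [0.4512, 0.1176, 0.1204]
tool_rot: [0.0, 0.121, 0.993, 0.0]
contact_force: [1.2, 0.4, 0.4]
gripper_width: 1.003
(array([0.44928838, 0.11859676]), np.float64(66.92477723730866), np.float64(43.9865298947252), np.float64(81.60000000000001), np.float64(9.231121092082256))
d [0.0021 0.0003 0.1194] w [0.   0.02 9.2 ]
[-0.04876575 -0.02387267 -0.01552639 -0.01244093]
```

View pics/w3.png

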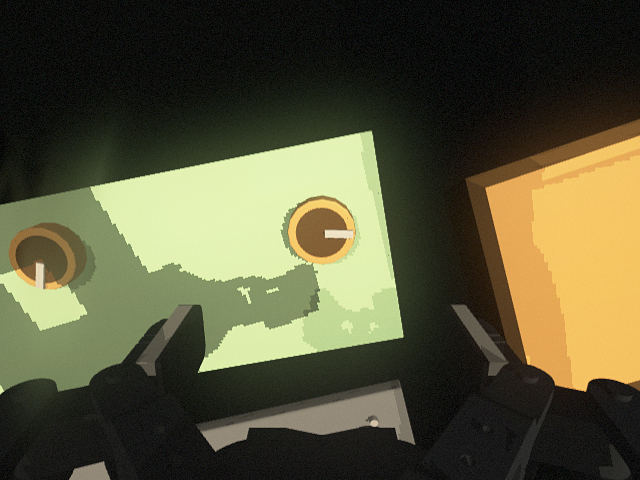

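```bash
python3 - <<'E'
from h import *
im,d,c=grab("wrist")
o=ortho(im,c,.019,.4493,.1186,.03,.0001); cv2.drawMarker(o,(300,300),(255,0,0),0,20,1)
o2=ortho(im,c,.017,.4493,.1186,.03,.0001); cv2.circle(o2,(300,300),220,(255,0,0),1)
# rib mask stats in w3
hs=cv2.cvtColor(o,cv2.COLOR_RGB2HSV); m=(hs[...,1]<90)&(hs[...,2]>150); V,U=np.mgrid[:600,:600]; m&=np.hypot(U-300,V-300)<195
cs=max(cv2.findContours(m.astype(np.uint8),0,1)[0],key=cv2.contourArea); print(cv2.minAreaRect(cs))
cv2.imwrite("pics/cA.png",np.hstack([o,o2])[:,:,::-1][::2,::2])
E
```

```text
((339.154052734375, 199.99227905273438), (58.459068298339844, 176.10887145996094), 15.561511039733887)
```

View pics/cA.png

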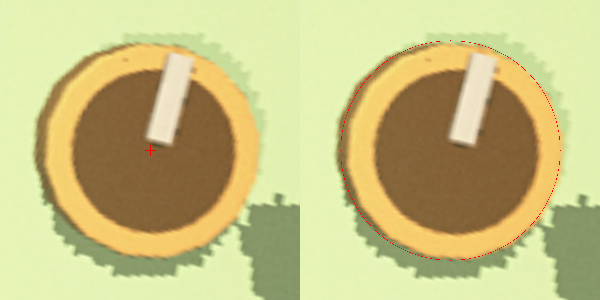

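```bash
cat >> h.py <<'E'
def checker(im,c,x0,y0,base=.003):
    """centre from walnut inlay (+rib), pointer angle from rib rectangle"""
    s=.0002; h=.021; n=int(2*h/s)
    for k in range(3):
        o=cv2.cvtColor(ortho(im,c,base+.0145,x0,y0,h,s),cv2.COLOR_RGB2HSV); V,U=np.mgrid[:n,:n]
        br=(o[...,0]<25)&(o[...,1]>70); disc=np.hypot(U-n/2,V-n/2)*s<.011
        v0=np.median(o[...,2][br&disc]); m=(br&(o[...,2]<v0*1.28)).astype(np.uint8)
        m=cv2.morphologyEx(m,cv2.MORPH_OPEN,np.ones((5,5)))
        kk,l,stt,ce=cv2.connectedComponentsWithStats(m); i=np.bincount(l[disc&(m>0)]).argmax()
        cs=max(cv2.findContours((l==i).astype(np.uint8),0,1)[0],key=cv2.contourArea)
        (u,v),r=cv2.minEnclosingCircle(cs); M=cv2.moments(cv2.convexHull(cs))
        x0,y0=toW(u,v,x0,y0,h,s)
    o=cv2.cvtColor(ortho(im,c,base+.016,x0,y0,h,s),cv2.COLOR_RGB2HSV)
    m=((o[...,1]<110)&(o[...,2]>v0*1.28)&(np.hypot(U-n/2,V-n/2)*s<.0195)).astype(np.uint8)
    cs=max(cv2.findContours(m,0,1)[0],key=cv2.contourArea); b=cv2.boxPoints(cv2.minAreaRect(cs)); e=[b[1]-b[0],b[2]-b[1]]
    L=max(e,key=np.linalg.norm); ctr=b.mean(0)-n/2; L=L*np.sign(L@ctr)
    a=np.degrees(np.arctan2(-L[1],L[0])); L=L/np.linalg.norm(L)
    return np.array([x0,y0]),a,dict(r=r*s*1e3,sz=[round(float(np.linalg.norm(q))*s*1e3,1) for q in e],off=float(np.cross(L,ctr)*s*1e3),along=float(L@ctr*s*1e3))
E
python3 -W ignore - <<'E'
from h import *
im,d,c=grab("wrist"); r=checker(im,c,.45,.118); print(r); go((*r[0],.001),r[1]+90)
z=np.load("w2.npz"); im=z["im"]; c["P"]=z["P"]
for p in [(.4501,.118),(.4253,-.0611),(.4761,-.1604)]: print(checker(im,c,*p))
E
```

```text
(array([0.45028597, 0.11833995]), np.float32(75.17351), {'r': 16.40741729736328, 'sz': [17.6, 5.9], 'off': 0.10804290324449539, 'along': 10.667877197265625})
d [0.001  0.     0.1194] w [0.   0.01 1.02]
(array([0.45031257, 0.11839471]), np.float32(73.1416), {'r': 16.44670715332031, 'sz': [18.1, 5.9], 'off': -0.3712102770805359, 'along': 10.437365531921387})
(array([ 0.42430488, -0.06280749]), np.float32(-24.880365), {'r': 16.445458984375, 'sz': [6.5, 17.7], 'off': 0.6652717590332031, 'along': 10.63776969909668})
(array([ 0.4761726 , -0.16443088]), np.float32(101.070206), {'r': 16.230395507812503, 'sz': [6.2, 17.0], 'off': -0.791512668132782, 'along': 10.97879695892334})
```

```bash

python3 -m pendant '[{"dx":0.001,"dy":0,"dz":0.04,"wx":0,"wy":0,"wz":1,"hand":1},{"dx":0.001,"dy":0,"dz":0.08,"wx":0,"wy":0,"wz":1,"hand":1},{"dx":0.001,"dy":0,"dz":0.1,"wx":0,"wy":0,"wz":1,"hand":1},{"dx":0.001,"dy":0,"dz":0.112,"wx":0,"wy":0,"wz":1,"hand":1},{"dx":0.001,"dy":0,"dz":0.1195,"wx":0,"wy":0,"wz":1,"hand":1},{"dx":0.001,"dy":0,"dz":0.1195,"wx":0,"wy":0,"wz":1,"hand":1}]'
python3 -m pendant '[{"dx":0,"dy":0,"dz":0,"wx":0,"wy":0,"wz":0,"hand":0.3},{"dx":0,"dy":0,"dz":0,"wx":0,"wy":0,"wz":0,"hand":0.3},{"dx":0,"dy":0,"dz":0,"wx":0,"wy":0,"wz":0,"hand":-1},{"dx":0,"dy":0,"dz":0,"wx":0,"wy":0,"wz":0,"hand":-1},{"dx":0,"dy":0,"dz":0,"wx":0,"wy":0,"wz":0,"hand":-1},{"dx":0,"dy":0,"dz":0,"wx":0,"wy":0,"wz":0,"hand":-1},{"dx":0,"dy":0,"dz":0,"wx":0,"wy":0,"wz":0,"hand":-1},{"dx":0,"dy":0,"dz":0,"wx":0,"wy":0,"wz":0,"hand":-1}]'
```

```text
time: 4.12
tool_pos: [0.4488, 0.1184, -0.0009]
tool_rot: [-0.002, 0.128, 0.992, -0.0]
contact_force: [0.3, 1.2, -0.2]
gripper_width: 1.002
time: 4.78
tool_pos: [0.452, 0.1188, 0.0027]
tool_rot: [0.002, 0.128, 0.992, 0.0]
contact_force: [-1.0, 0.7, 5.8]
gripper_width: 0.488
```

```bash

python3 -m pendant '[{"dx":0,"dy":0,"dz":-0.02,"wx":0,"wy":0,"wz":0,"hand":-1},{"dx":0,"dy":0,"dz":-0.05,"wx":0,"wy":0,"wz":0,"hand":-1},{"dx":0,"dy":0,"dz":-0.09,"wx":0,"wy":0,"wz":0,"hand":-1},{"dx":0,"dy":0,"dz":-0.12,"wx":0,"wy":0,"wz":0,"hand":-1},{"dx":0,"dy":0,"dz":-0.12,"wx":0,"wy":0,"wz":0,"hand":-1},{"dx":0,"dy":0,"dz":-0.12,"wx":0,"wy":0,"wz":0,"hand":-1},{"dx":0,"dy":0,"dz":-0.12,"wx":0,"wy":0,"wz":0,"hand":-1}]'
python3 -W ignore - <<'E'
from h import *
im,d,c=grab("wrist","w4.png"); t=T_tool(); print(t[:3,3])
# held checker: its top plane ~ TCP z + 14mm
b=t[2,3]+.002
print(checker(im,c,t[0,3],t[1,3],base=b), t[:3,3], yaw())
go((.6486,.0505,.12),15.1+90)
# depth around held checker
u,v=w2px(c,t[:3,3]+[0,0,.016]); print(u,v,d[int(v)-3:int(v)+4,int(u)-3:int(u)+4].mean())
E
```

```text
time: 5.37
tool_pos: [0.4497, 0.1185, 0.1202]
tool_rot: [-0.0, 0.128, 0.992, -0.0]
contact_force: [0.0, -0.6, -0.5]
gripper_width: 0.487
[0.44909364 0.11845166 0.11928568]
(array([0.45209364, 0.11845166]), np.float32(75.41108), {'r': 15.811407470703125, 'sz': [17.3, 6.1], 'off': -3.8233084678649902, 'along': 10.800442695617676}) [0.44909364 0.11845166 0.11928568] 165.26723022078414
d [-0.2102 -0.015  -0.0012] w [-0.12 -0.1  60.17]
318.77012155310194 327.63430943907525 0.1437298
```

View pics/w4.png

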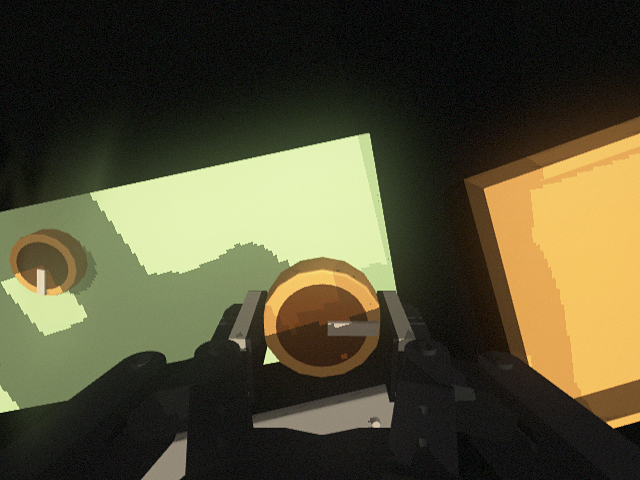

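```bash

python3 -m pendant '[{"dx":-0.21,"dy":-0.015,"dz":-0.012,"wx":0,"wy":0,"wz":60.2,"hand":-1},{"dx":-0.21,"dy":-0.015,"dz":-0.012,"wx":0,"wy":0,"wz":60.2,"hand":-1},{"dx":-0.21,"dy":-0.015,"dz":-0.012,"wx":0,"wy":0,"wz":60.2,"hand":-1},{"dx":-0.21,"dy":-0.015,"dz":-0.012,"wx":0,"wy":0,"wz":60.2,"hand":-1},{"dx":-0.21,"dy":-0.015,"dz":-0.012,"wx":0,"wy":0,"wz":60.2,"hand":-1},{"dx":-0.21,"dy":-0.015,"dz":-0.012,"wx":0,"wy":0,"wz":60.2,"hand":-1},{"dx":-0.21,"dy":-0.015,"dz":-0.012,"wx":0,"wy":0,"wz":60.2,"hand":-1},{"dx":-0.21,"dy":-0.015,"dz":-0.012,"wx":0,"wy":0,"wz":60.2,"hand":-1},{"dx":-0.21,"dy":-0.015,"dz":-0.012,"wx":0,"wy":0,"wz":60.2,"hand":-1},{"dx":-0.21,"dy":-0.015,"dz":-0.012,"wx":0,"wy":0,"wz":60.2,"hand":-1},{"dx":-0.21,"dy":-0.015,"dz":-0.012,"wx":0,"wy":0,"wz":60.2,"hand":-1},{"dx":-0.21,"dy":-0.015,"dz":-0.012,"wx":0,"wy":0,"wz":60.2,"hand":-1},{"dx":-0.21,"dy":-0.015,"dz":-0.012,"wx":0,"wy":0,"wz":60.2,"hand":-1},{"dx":-0.21,"dy":-0.015,"dz":-0.012,"wx":0,"wy":0,"wz":60.2,"hand":-1}]'
cat >> h.py <<'E'
def seatplan(im,c,x0,y0,th,off,z=.0125):
    """go from here so that held checker (tool-frame image offset off, pointer angle error th deg vs tool y) meets seat"""
    s=seat(im,c,x0,y0); print("seat",s,"yaw",yaw())
    psi=s[1]+90-th; a=np.radians(psi)
    p=s[0]-np.array([[np.cos(a),np.sin(a)],[np.sin(a),-np.cos(a)]])@np.array(off)
    go((*p,z),psi)
E
python3 -W ignore - <<'E'
from h import *
im,d,c=grab("wrist","w5.png"); t=T_tool()
seatplan(im,c,.6486,.0505,0,(.0013,-.0005))
# held rib angle in tool axes and inlay: view plane 15mm behind TCP
print(t[:3,3], checker(im,c,t[0,3],t[1,3],base=t[2,3]+.0006), [ (t[:3,:3].T@(np.append(checker(im,c,t[0,3],t[1,3],base=t[2,3]+.0006)[0],t[2,3])-t[:3,3])).round(4)])
E
```

```text
time: 6.58
tool_pos: [0.6493, 0.0507, 0.1325]
tool_rot: [-0.0, 0.608, 0.794, -0.0]
contact_force: [0.1, -0.2, -0.8]
gripper_width: 0.487
seat (array([0.64836869, 0.05027025]), np.float64(15.148194261261736), np.float64(50.72)) yaw 105.09587940496948
d [-0.0015 -0.0006  0.1202] w [-0.01 -0.   -0.05]
[0.64939798 0.05070713 0.13271196] (array([0.64912865, 0.05260019]), np.float32(15.945394), {'r': 16.37205810546875, 'sz': [17.6, 6.1], 'off': 0.16483192145824432, 'along': 10.686652183532715}) [array([0.0019, 0.0002, 0.    ])]
```

View pics/w5.png

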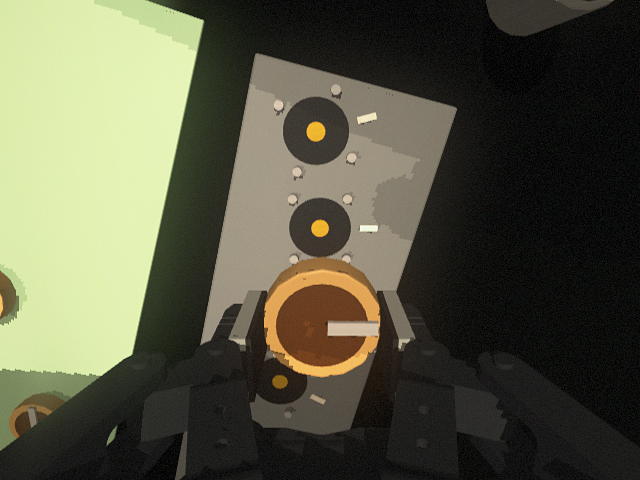

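Held A (322,327) has its rib along the jaw axis, and seat 4 is below at (320,228) with its mark at (369,229). Both line up, so I'll lower and release.

```bash

python3 -m pendant '[{"dx":-0.002,"dy":-0.001,"dz":0.04,"wx":0,"wy":0,"wz":0,"hand":-1},{"dx":-0.002,"dy":-0.001,"dz":0.08,"wx":0,"wy":0,"wz":0,"hand":-1},{"dx":-0.002,"dy":-0.001,"dz":0.1,"wx":0,"wy":0,"wz":0,"hand":-1},{"dx":-0.002,"dy":-0.001,"dz":0.11,"wx":0,"wy":0,"wz":0,"hand":-1},{"dx":-0.002,"dy":-0.001,"dz":0.116,"wx":0,"wy":0,"wz":0,"hand":-1},{"dx":-0.002,"dy":-0.001,"dz":0.12,"wx":0,"wy":0,"wz":0,"hand":-1},{"dx":-0.002,"dy":-0.001,"dz":0.12,"wx":0,"wy":0,"wz":0,"hand":-1},{"dx":-0.002,"dy":-0.001,"dz":0.12,"wx":0,"wy":0,"wz":0,"hand":-1}]'
python3 -m pendant '[{"dx":0,"dy":0,"dz":0,"wx":0,"wy":0,"wz":0,"hand":0.15},{"dx":0,"dy":0,"dz":0,"wx":0,"wy":0,"wz":0,"hand":0.3},{"dx":0,"dy":0,"dz":0,"wx":0,"wy":0,"wz":0,"hand":0.6},{"dx":0,"dy":0,"dz":0,"wx":0,"wy":0,"wz":0,"hand":1},{"dx":0,"dy":0,"dz":0,"wx":0,"wy":0,"wz":0,"hand":1},{"dx":0,"dy":0,"dz":-0.04,"wx":0,"wy":0,"wz":0,"hand":1},{"dx":0,"dy":0,"dz":-0.08,"wx":0,"wy":0,"wz":0,"hand":1},{"dx":0,"dy":0,"dz":-0.12,"wx":0,"wy":0,"wz":0,"hand":1},{"dx":0,"dy":0,"dz":-0.12,"wx":0,"wy":0,"wz":0,"hand":1},{"dx":0,"dy":0,"dz":-0.12,"wx":0,"wy":0,"wz":0,"hand":1}]'
python3 -W ignore - <<'E'
from h import *
im,d,c=grab("wrist","w6.png"); t=T_tool()
print(t[:3,3],checker(im,c,.6486,.0505,base=.012))
im,d,c=grab("top")
print([(np.round(x["position"],3),round(x["score"],2)) for x in finder.look_for("top","checker1")])
go((.4243,-.0628,.12),-24.9+90)
E
```

```text
time: 7.3
tool_pos: [0.6506, 0.0485, 0.0148]
tool_rot: [0.001, 0.608, 0.794, 0.001]
contact_force: [0.4, -0.2, -0.7]
gripper_width: 0.484
time: 8.13
tool_pos: [0.6517, 0.0484, 0.1375]
tool_rot: [0.003, 0.608, 0.794, 0.002]
contact_force: [-1.3, 0.3, -0.2]
gripper_width: 1.004
[0.64981841 0.04844632 0.13430751] (array([0.65066037, 0.05000582]), np.float32(15.255121), {'r': 16.38380279541016, 'sz': [17.7, 5.9], 'off': 0.10524806380271912, 'along': 10.612407684326172})
[(array([ 0.424, -0.067,  0.014]), 0.83), (array([ 0.275, -0.28 ,  0.013]), 0.82), (array([ 0.371, -0.377,  0.011]), 0.77), (array([ 0.325, -0.202,  0.013]), 0.74), (array([ 0.475, -0.164,  0.019]), 0.73), (array([ 0.608, -0.302,  0.014]), 0.58)]
d [-0.0494 -0.2447  0.0115] w [-1.900e-01  1.000e-02  3.996e+01]
```

```bash

python3 -m pendant '[{"dx":-0.049,"dy":-0.245,"dz":0.01,"wx":0,"wy":0,"wz":40,"hand":1},{"dx":-0.049,"dy":-0.245,"dz":0.01,"wx":0,"wy":0,"wz":40,"hand":1},{"dx":-0.049,"dy":-0.245,"dz":0.01,"wx":0,"wy":0,"wz":40,"hand":1},{"dx":-0.049,"dy":-0.245,"dz":0.01,"wx":0,"wy":0,"wz":40,"hand":1},{"dx":-0.049,"dy":-0.245,"dz":0.01,"wx":0,"wy":0,"wz":40,"hand":1},{"dx":-0.049,"dy":-0.245,"dz":0.01,"wx":0,"wy":0,"wz":40,"hand":1},{"dx":-0.049,"dy":-0.245,"dz":0.01,"wx":0,"wy":0,"wz":40,"hand":1},{"dx":-0.049,"dy":-0.245,"dz":0.01,"wx":0,"wy":0,"wz":40,"hand":1},{"dx":-0.049,"dy":-0.245,"dz":0.01,"wx":0,"wy":0,"wz":40,"hand":1},{"dx":-0.049,"dy":-0.245,"dz":0.01,"wx":0,"wy":0,"wz":40,"hand":1},{"dx":-0.049,"dy":-0.245,"dz":0.01,"wx":0,"wy":0,"wz":40,"hand":1},{"dx":-0.049,"dy":-0.245,"dz":0.01,"wx":0,"wy":0,"wz":40,"hand":1}]'
python3 -W ignore - <<'E'
from h import *
im,d,c=grab("wrist","w7.png"); print(T_tool()[:3,3],yaw()); r=checker(im,c,.4243,-.063); print(r); go((*r[0],.001),r[1]+90)
E
```

```text
time: 9.28
tool_pos: [0.4261, -0.0622, 0.1229]
tool_rot: [-0.0, 0.843, 0.538, -0.0]
contact_force: [0.2, -0.6, -0.4]
gripper_width: 1.0
[ 0.42598405 -0.06223374  0.12286727] 65.13774579845911
(array([ 0.42410179, -0.06299949]), np.float32(-24.775143), {'r': 16.39804840087891, 'sz': [5.8, 17.6], 'off': 0.3701671361923218, 'along': 10.685979843139648})
d [-0.0015 -0.0013  0.1219] w [-0.02 -0.   -0.09]
```

```bash

python3 -m pendant '[{"dx":-0.0015,"dy":-0.0013,"dz":0.04,"wx":0,"wy":0,"wz":0,"hand":1},{"dx":-0.0015,"dy":-0.0013,"dz":0.08,"wx":0,"wy":0,"wz":0,"hand":1},{"dx":-0.0015,"dy":-0.0013,"dz":0.105,"wx":0,"wy":0,"wz":0,"hand":1},{"dx":-0.0015,"dy":-0.0013,"dz":0.117,"wx":0,"wy":0,"wz":0,"hand":1},{"dx":-0.0015,"dy":-0.0013,"dz":0.1215,"wx":0,"wy":0,"wz":0,"hand":0.3},{"dx":-0.0015,"dy":-0.0013,"dz":0.1215,"wx":0,"wy":0,"wz":0,"hand":0.3},{"dx":-0.0015,"dy":-0.0013,"dz":0.1215,"wx":0,"wy":0,"wz":0,"hand":-1},{"dx":-0.0015,"dy":-0.0013,"dz":0.1215,"wx":0,"wy":0,"wz":0,"hand":-1},{"dx":-0.0015,"dy":-0.0013,"dz":0.1215,"wx":0,"wy":0,"wz":0,"hand":-1},{"dx":-0.0015,"dy":-0.0013,"dz":0.1215,"wx":0,"wy":0,"wz":0,"hand":-1},{"dx":-0.0015,"dy":-0.0013,"dz":0.1215,"wx":0,"wy":0,"wz":0,"hand":-1},{"dx":-0.0015,"dy":-0.0013,"dz":0.1215,"wx":0,"wy":0,"wz":0,"hand":-1}]'
python3 -m pendant '[{"dx":0,"dy":0,"dz":-0.02,"wx":0,"wy":0,"wz":0,"hand":-1},{"dx":0,"dy":0,"dz":-0.05,"wx":0,"wy":0,"wz":0,"hand":-1},{"dx":0,"dy":0,"dz":-0.09,"wx":0,"wy":0,"wz":0,"hand":-1},{"dx":0,"dy":0,"dz":-0.13,"wx":0,"wy":0,"wz":0,"hand":-1},{"dx":0,"dy":0,"dz":-0.13,"wx":0,"wy":0,"wz":0,"hand":-1},{"dx":0,"dy":0,"dz":-0.13,"wx":0,"wy":0,"wz":0,"hand":-1},{"dx":0,"dy":0,"dz":-0.13,"wx":0,"wy":0,"wz":0,"hand":-1}]'
python3 -c "
from h import *
go((.656,-.0126,.13),90.7)"
```

```text
time: 10.33
tool_pos: [0.4253, -0.0639, 0.0032]
tool_rot: [0.001, 0.843, 0.538, 0.001]
contact_force: [0.6, 0.8, 6.0]
gripper_width: 0.489
time: 10.92
tool_pos: [0.423, -0.0632, 0.1309]
tool_rot: [-0.0, 0.843, 0.538, -0.0]
contact_force: [-0.3, 0.4, -1.0]
gripper_width: 0.485
d [0.1441 0.1899 0.0009] w [-1.000e-02  0.000e+00 -2.563e+01]
```

```bash

python3 -m pendant '[{"dx":0.144,"dy":0.19,"dz":0,"wx":0,"wy":0,"wz":-25.6,"hand":-1},{"dx":0.144,"dy":0.19,"dz":0,"wx":0,"wy":0,"wz":-25.6,"hand":-1},{"dx":0.144,"dy":0.19,"dz":0,"wx":0,"wy":0,"wz":-25.6,"hand":-1},{"dx":0.144,"dy":0.19,"dz":0,"wx":0,"wy":0,"wz":-25.6,"hand":-1},{"dx":0.144,"dy":0.19,"dz":0,"wx":0,"wy":0,"wz":-25.6,"hand":-1},{"dx":0.144,"dy":0.19,"dz":0,"wx":0,"wy":0,"wz":-25.6,"hand":-1},{"dx":0.144,"dy":0.19,"dz":0,"wx":0,"wy":0,"wz":-25.6,"hand":-1},{"dx":0.144,"dy":0.19,"dz":0,"wx":0,"wy":0,"wz":-25.6,"hand":-1},{"dx":0.144,"dy":0.19,"dz":0,"wx":0,"wy":0,"wz":-25.6,"hand":-1},{"dx":0.144,"dy":0.19,"dz":0,"wx":0,"wy":0,"wz":-25.6,"hand":-1},{"dx":0.144,"dy":0.19,"dz":0,"wx":0,"wy":0,"wz":-25.6,"hand":-1},{"dx":0.144,"dy":0.19,"dz":0,"wx":0,"wy":0,"wz":-25.6,"hand":-1},{"dx":0.144,"dy":0.19,"dz":0,"wx":0,"wy":0,"wz":-25.6,"hand":-1}]'
cat >> h.py <<'E'
def place(x0,y0,save):
    im,d,c=grab("wrist",save); t=T_tool(); k=checker(im,c,t[0,3],t[1,3],base=t[2,3]+.0006)
    off=(t[:3,:3].T@(np.append(k[0],t[2,3])-t[:3,3]))[:2]; th=k[1]-(yaw()-90); th=(th+180)%360-180
    print("held off",off.round(4),"angle err",round(float(th),1),k[2],"w",st()["gripper_width"]); seatplan(im,c,x0,y0,th,off)
E
python3 -W ignore -c "
from h import *
place(.656,-.0126,'w8.png')"
```

```text
time: 12.0
tool_pos: [0.6559, -0.0131, 0.1317]
tool_rot: [0.0, 0.703, 0.711, 0.0]
contact_force: [-0.5, 0.0, -0.3]
gripper_width: 0.486
held off [-0.0011 -0.0046] angle err -0.7 {'r': 21.140795898437503, 'sz': [12.8, 5.6], 'off': -1.7999999523162842, 'along': 12.999999046325684} w 0.48683711204377506
seat (array([ 0.65524273, -0.01269936]), np.float64(0.8325399076814214), np.float64(50.88)) yaw 90.65080635228598
d [0.0015 0.0037 0.1193] w [ 0.03  0.01 -0.83]
```

```bash
python3 -c "
import cv2;i=cv2.imread('pics/w8.png')[180:420,200:460];cv2.imwrite('pics/w8c.png',cv2.resize(i,None,fx=2.3,fy=2.3,interpolation=2))"
```

```text
(no output)
```

View pics/w8c.png

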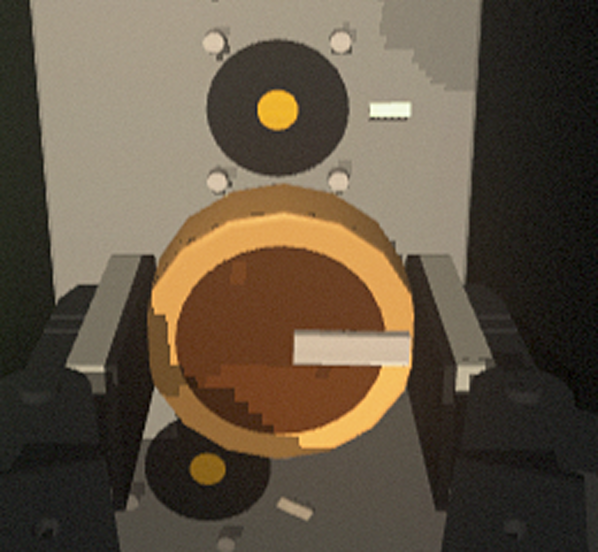

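```bash
for i in 1 2 3 4; do python3 -m pendant '[{"dx":0,"dy":0,"dz":0,"wx":0,"wy":0,"wz":0,"hand":-1}]' | grep -E "pos|rot"; done
python3 -W ignore -c "
from h import *
im,d,c=grab('wrist'); print(T_tool()[:3,3]); seatplan(im,c,.656,-.0126,0,(.0012,0))"
```

```text
tool_pos: [0.6562, -0.013, 0.1317]
tool_rot: [0.0, 0.703, 0.711, 0.0]
tool_pos: [0.6564, -0.0129, 0.1316]
tool_rot: [0.0, 0.703, 0.711, 0.0]
tool_pos: [0.6564, -0.0129, 0.1315]
tool_rot: [0.0, 0.703, 0.711, 0.0]
tool_pos: [0.6564, -0.0129, 0.1314]
tool_rot: [0.0, 0.703, 0.711, 0.0]
[ 0.65643153 -0.01285682  0.13131471]
seat (array([ 0.65525714, -0.01265247]), np.float64(1.0509877045890748), np.float64(49.28)) yaw 90.66962254520946
d [-0.001  -0.0012  0.1188] w [-0.   -0.   -0.38]
```

```bash

python3 -m pendant '[{"dx":-0.001,"dy":-0.0012,"dz":0.04,"wx":0,"wy":0,"wz":-0.4,"hand":-1},{"dx":-0.001,"dy":-0.0012,"dz":0.08,"wx":0,"wy":0,"wz":-0.4,"hand":-1},{"dx":-0.001,"dy":-0.0012,"dz":0.1,"wx":0,"wy":0,"wz":-0.4,"hand":-1},{"dx":-0.001,"dy":-0.0012,"dz":0.11,"wx":0,"wy":0,"wz":-0.4,"hand":-1},{"dx":-0.001,"dy":-0.0012,"dz":0.115,"wx":0,"wy":0,"wz":-0.4,"hand":-1},{"dx":-0.001,"dy":-0.0012,"dz":0.119,"wx":0,"wy":0,"wz":-0.4,"hand":-1},{"dx":-0.001,"dy":-0.0012,"dz":0.119,"wx":0,"wy":0,"wz":-0.4,"hand":-1},{"dx":-0.001,"dy":-0.0012,"dz":0.119,"wx":0,"wy":0,"wz":-0.4,"hand":-1},{"dx":-0.001,"dy":-0.0012,"dz":0.119,"wx":0,"wy":0,"wz":-0.4,"hand":-1},{"dx":-0.001,"dy":-0.0012,"dz":0.119,"wx":0,"wy":0,"wz":-0.4,"hand":-1},{"dx":-0.001,"dy":-0.0012,"dz":0.119,"wx":0,"wy":0,"wz":-0.4,"hand":-1},{"dx":-0.001,"dy":-0.0012,"dz":0.119,"wx":0,"wy":0,"wz":-0.4,"hand":-1}]'
python3 -W ignore -c "
from h import *
go((.6552,-.0127-.0012,.0125),91)"
```

```text
time: 13.43
tool_pos: [0.6556, -0.0139, 0.013]
tool_rot: [0.0, 0.7, 0.714, 0.0]
contact_force: [0.6, 0.9, -0.7]
gripper_width: 0.493
d [ 0.     -0.0004  0.0005] w [0.06 0.01 0.07]
```

```bash

python3 -m pendant '[{"dx":0,"dy":0,"dz":0,"wx":0,"wy":0,"wz":0,"hand":0.15},{"dx":0,"dy":0,"dz":0,"wx":0,"wy":0,"wz":0,"hand":0.3},{"dx":0,"dy":0,"dz":0,"wx":0,"wy":0,"wz":0,"hand":0.6},{"dx":0,"dy":0,"dz":0,"wx":0,"wy":0,"wz":0,"hand":1},{"dx":0,"dy":0,"dz":0,"wx":0,"wy":0,"wz":0,"hand":1},{"dx":0,"dy":0,"dz":-0.04,"wx":0,"wy":0,"wz":0,"hand":1},{"dx":0,"dy":0,"dz":-0.08,"wx":0,"wy":0,"wz":0,"hand":1},{"dx":0,"dy":0,"dz":-0.12,"wx":0,"wy":0,"wz":0,"hand":1},{"dx":0,"dy":0,"dz":-0.12,"wx":0,"wy":0,"wz":0,"hand":1},{"dx":0,"dy":0,"dz":-0.12,"wx":0,"wy":0,"wz":0,"hand":1},{"dx":0,"dy":0,"dz":-0.12,"wx":0,"wy":0,"wz":0,"hand":1},{"dx":0,"dy":0,"dz":-0.12,"wx":0,"wy":0,"wz":0,"hand":1}]'
python3 -W ignore - <<'E'
from h import *
im,d,c=grab("wrist","w9.png"); t=T_tool()
print(t[:3,3],yaw(),checker(im,c,.6552,-.0127,base=.012),checker(im,c,.6495,.0500,base=.012))
im,d,c=grab("top")
print([(np.round(x["position"],3),round(x["score"],2)) for x in finder.look_for("top","checker1")])
go((.4762,-.1644,.13),101.1+90)
E
```

```text
time: 14.43
tool_pos: [0.6539, -0.0137, 0.13]
tool_rot: [-0.001, 0.7, 0.714, -0.001]
contact_force: [-0.0, 0.2, -0.3]
gripper_width: 1.0
[ 0.65375594 -0.01368728  0.12968073] 91.06689389761206 (array([ 0.65552979, -0.01358071]), np.float32(-0.0), {'r': 16.411717224121094, 'sz': [17.4, 5.8], 'off': 0.09999999403953552, 'along': 10.699999809265137}) (array([0.65085709, 0.04999448]), np.float32(14.444036), {'r': 16.658950805664062, 'sz': [17.9, 5.5], 'off': -0.17313764989376068, 'along': 10.512921333312988})
[(array([ 0.271, -0.278,  0.015]), 0.91), (array([ 0.606, -0.305,  0.014]), 0.79), (array([ 0.475, -0.162,  0.017]), 0.66), (array([ 0.319, -0.201,  0.014]), 0.6), (array([ 0.372, -0.376,  0.016]), 0.59)]
d [-0.1473 -0.1806  0.0005] w [  -0.13   -0.21 -100.03]
```

```bash

python3 -m pendant '[{"dx":-0.147,"dy":-0.181,"dz":0,"wx":0,"wy":0,"wz":-100,"hand":1},{"dx":-0.147,"dy":-0.181,"dz":0,"wx":0,"wy":0,"wz":-100,"hand":1},{"dx":-0.147,"dy":-0.181,"dz":0,"wx":0,"wy":0,"wz":-100,"hand":1},{"dx":-0.147,"dy":-0.181,"dz":0,"wx":0,"wy":0,"wz":-100,"hand":1},{"dx":-0.147,"dy":-0.181,"dz":0,"wx":0,"wy":0,"wz":-100,"hand":1},{"dx":-0.147,"dy":-0.181,"dz":0,"wx":0,"wy":0,"wz":-100,"hand":1},{"dx":-0.147,"dy":-0.181,"dz":0,"wx":0,"wy":0,"wz":-100,"hand":1},{"dx":-0.147,"dy":-0.181,"dz":0,"wx":0,"wy":0,"wz":-100,"hand":1},{"dx":-0.147,"dy":-0.181,"dz":0,"wx":0,"wy":0,"wz":-100,"hand":1},{"dx":-0.147,"dy":-0.181,"dz":0,"wx":0,"wy":0,"wz":-100,"hand":1},{"dx":-0.147,"dy":-0.181,"dz":0,"wx":0,"wy":0,"wz":-100,"hand":1},{"dx":-0.147,"dy":-0.181,"dz":0,"wx":0,"wy":0,"wz":-100,"hand":1},{"dx":-0.147,"dy":-0.181,"dz":0,"wx":0,"wy":0,"wz":-100,"hand":1},{"dx":-0.147,"dy":-0.181,"dz":0,"wx":0,"wy":0,"wz":-100,"hand":1},{"dx":-0.147,"dy":-0.181,"dz":0,"wx":0,"wy":0,"wz":-100,"hand":1},{"dx":-0.147,"dy":-0.181,"dz":0,"wx":0,"wy":0,"wz":-100,"hand":1},{"dx":-0.147,"dy":-0.181,"dz":0,"wx":0,"wy":0,"wz":-100,"hand":1},{"dx":-0.147,"dy":-0.181,"dz":0,"wx":0,"wy":0,"wz":-100,"hand":1},{"dx":-0.147,"dy":-0.181,"dz":0,"wx":0,"wy":0,"wz":-100,"hand":1}]'
python3 -W ignore - <<'E'
from h import *
im,d,c=grab("wrist","w10.png"); print(T_tool()[:3,3],yaw()); r=checker(im,c,.4762,-.1635); print(r); go((*r[0],.001),r[1]+90)
E
```

```text
time: 16.17
tool_pos: [0.4769, -0.1642, 0.1322]
tool_rot: [-0.0, -0.096, 0.995, 0.0]
contact_force: [-0.0, 0.4, -0.4]
gripper_width: 0.999
[ 0.47697027 -0.1642      0.1322092 ] -168.9830256978548
(array([ 0.47669766, -0.16586446]), np.float32(103.190605), {'r': 19.007763671875, 'sz': [5.7, 15.0], 'off': -0.6054677367210388, 'along': 11.949620246887207})
d [ 0.0006 -0.0016  0.1312] w [ 0.01 -0.01 -2.17]
```

```bash
python3 - <<'E'
from h import *
im,d,c=grab("wrist"); t=T_tool(); print(t[:3,3])
o=ortho(im,c,.0175,.477,-.165,.03,.0001); cv2.drawMarker(o,(300,300),(255,0,0),0,20,1)
cv2.imwrite("pics/cC.png",o[:,:,::-1])
E
```

```text
[ 0.47700629 -0.16422819  0.13229601]
```

View pics/cC.png

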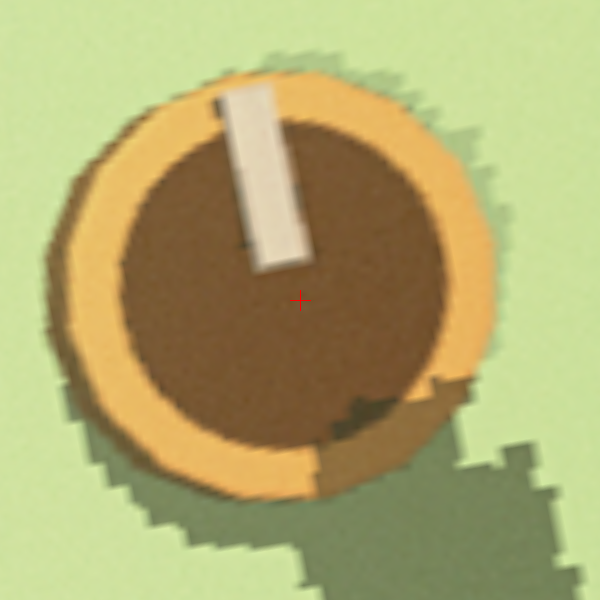

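Centre of C's inlay is at crop (284,285), with the rib from (283,265) to (246,92). That puts C at (0.4754, -0.1635) with its pointer at 102°. Its rim is wooden, so it is a real checker.

```bash

python3 -m pendant '[{"dx":0.0014,"dy":0.001,"dz":0.04,"wx":0,"wy":0,"wz":-1.1,"hand":1},{"dx":0.0014,"dy":0.001,"dz":0.08,"wx":0,"wy":0,"wz":-1.1,"hand":1},{"dx":0.0014,"dy":0.001,"dz":0.112,"wx":0,"wy":0,"wz":-1.1,"hand":1},{"dx":0.0014,"dy":0.001,"dz":0.125,"wx":0,"wy":0,"wz":-1.1,"hand":1},{"dx":0.0014,"dy":0.001,"dz":0.131,"wx":0,"wy":0,"wz":-1.1,"hand":0.3},{"dx":0.0014,"dy":0.001,"dz":0.131,"wx":0,"wy":0,"wz":-1.1,"hand":0.3},{"dx":0.0014,"dy":0.001,"dz":0.131,"wx":0,"wy":0,"wz":-1.1,"hand":-1},{"dx":0.0014,"dy":0.001,"dz":0.131,"wx":0,"wy":0,"wz":-1.1,"hand":-1},{"dx":0.0014,"dy":0.001,"dz":0.131,"wx":0,"wy":0,"wz":-1.1,"hand":-1},{"dx":0.0014,"dy":0.001,"dz":0.131,"wx":0,"wy":0,"wz":-1.1,"hand":-1},{"dx":0.0014,"dy":0.001,"dz":0.131,"wx":0,"wy":0,"wz":-1.1,"hand":-1},{"dx":0.0014,"dy":0.001,"dz":0.131,"wx":0,"wy":0,"wz":-1.1,"hand":-1}]'
python3 -m pendant '[{"dx":0,"dy":0,"dz":-0.02,"wx":0,"wy":0,"wz":0,"hand":-1},{"dx":0,"dy":0,"dz":-0.05,"wx":0,"wy":0,"wz":0,"hand":-1},{"dx":0,"dy":0,"dz":-0.09,"wx":0,"wy":0,"wz":0,"hand":-1},{"dx":0,"dy":0,"dz":-0.13,"wx":0,"wy":0,"wz":0,"hand":-1},{"dx":0,"dy":0,"dz":-0.13,"wx":0,"wy":0,"wz":0,"hand":-1},{"dx":0,"dy":0,"dz":-0.13,"wx":0,"wy":0,"wz":0,"hand":-1},{"dx":0,"dy":0,"dz":-0.13,"wx":0,"wy":0,"wz":0,"hand":-1}]'
python3 -c "
from h import *
go((.6505,-.077,.13),76.3)"
```

```text
time: 17.27
tool_pos: [0.4772, -0.1644, 0.0035]
tool_rot: [0.002, -0.106, 0.994, -0.001]
contact_force: [0.1, -0.1, 6.8]
gripper_width: 0.488
time: 17.85
tool_pos: [0.4753, -0.1634, 0.1313]
tool_rot: [0.0, -0.106, 0.994, -0.0]
contact_force: [-0.4, 0.6, -1.3]
gripper_width: 0.484
d [-0.1895  0.0475  0.0014] w [1.0000e-02 2.0000e-02 1.1587e+02]
```

```bash

python3 -m pendant '[{"dx":-0.19,"dy":0.0475,"dz":0,"wx":0,"wy":0,"wz":115.9,"hand":-1},{"dx":-0.19,"dy":0.0475,"dz":0,"wx":0,"wy":0,"wz":115.9,"hand":-1},{"dx":-0.19,"dy":0.0475,"dz":0,"wx":0,"wy":0,"wz":115.9,"hand":-1},{"dx":-0.19,"dy":0.0475,"dz":0,"wx":0,"wy":0,"wz":115.9,"hand":-1},{"dx":-0.19,"dy":0.0475,"dz":0,"wx":0,"wy":0,"wz":115.9,"hand":-1},{"dx":-0.19,"dy":0.0475,"dz":0,"wx":0,"wy":0,"wz":115.9,"hand":-1},{"dx":-0.19,"dy":0.0475,"dz":0,"wx":0,"wy":0,"wz":115.9,"hand":-1},{"dx":-0.19,"dy":0.0475,"dz":0,"wx":0,"wy":0,"wz":115.9,"hand":-1},{"dx":-0.19,"dy":0.0475,"dz":0,"wx":0,"wy":0,"wz":115.9,"hand":-1},{"dx":-0.19,"dy":0.0475,"dz":0,"wx":0,"wy":0,"wz":115.9,"hand":-1},{"dx":-0.19,"dy":0.0475,"dz":0,"wx":0,"wy":0,"wz":115.9,"hand":-1},{"dx":-0.19,"dy":0.0475,"dz":0,"wx":0,"wy":0,"wz":115.9,"hand":-1},{"dx":-0.19,"dy":0.0475,"dz":0,"wx":0,"wy":0,"wz":115.9,"hand":-1},{"dx":-0.19,"dy":0.0475,"dz":0,"wx":0,"wy":0,"wz":115.9,"hand":-1},{"dx":-0.19,"dy":0.0475,"dz":0,"wx":0,"wy":0,"wz":115.9,"hand":-1},{"dx":-0.19,"dy":0.0475,"dz":0,"wx":0,"wy":0,"wz":115.9,"hand":-1},{"dx":-0.19,"dy":0.0475,"dz":0,"wx":0,"wy":0,"wz":115.9,"hand":-1},{"dx":-0.19,"dy":0.0475,"dz":0,"wx":0,"wy":0,"wz":115.9,"hand":-1},{"dx":-0.19,"dy":0.0475,"dz":0,"wx":0,"wy":0,"wz":115.9,"hand":-1},{"dx":-0.19,"dy":0.0475,"dz":0,"wx":0,"wy":0,"wz":115.9,"hand":-1}]'
python3 -m pendant '[{"dx":0,"dy":0,"dz":0,"wx":0,"wy":0,"wz":0,"hand":-1},{"dx":0,"dy":0,"dz":0,"wx":0,"wy":0,"wz":0,"hand":-1},{"dx":0,"dy":0,"dz":0,"wx":0,"wy":0,"wz":0,"hand":-1}]'
python3 -W ignore -c "
from h import *
place(.6505,-.077,'w11.png')
i=cv2.imread('pics/w11.png')[180:420,200:460];cv2.imwrite('pics/w11c.png',cv2.resize(i,None,fx=2.3,fy=2.3,interpolation=2))"
```

```text
time: 19.52
tool_pos: [0.6503, -0.0768, 0.1297]
tool_rot: [-0.001, 0.786, 0.618, -0.001]
contact_force: [-0.5, 0.4, -0.1]
gripper_width: 0.484
time: 19.77
tool_pos: [0.6511, -0.077, 0.1312]
tool_rot: [-0.0, 0.786, 0.618, -0.0]
contact_force: [-0.2, 0.9, -0.7]
gripper_width: 0.488
held off [ 0.0015 -0.0046] angle err 0.0 {'r': 20.878717041015626, 'sz': [5.5, 13.1], 'off': -1.4975636005401611, 'along': 12.911744117736816} w 0.48565453743270787
seat (array([ 0.65017969, -0.07571203]), np.float64(-13.43388570059664), np.float64(50.4)) yaw 76.27629578242409
d [-0.0004  0.0033  0.1188] w [ 0.   -0.   -0.27]
```

View pics/w11c.png

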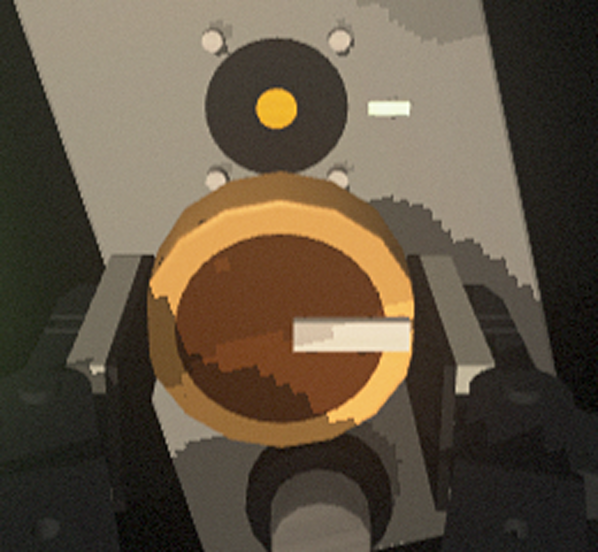

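```bash
python3 -W ignore -c "
from h import *
im,d,c=grab('wrist'); print(T_tool()[:3,3]); seatplan(im,c,.6502,-.0757,0,(.0028,0))"
```

```text
[ 0.65121873 -0.07703366  0.13139681]
seat (array([ 0.65020824, -0.07574067]), np.float64(-13.531230195689405), np.float64(50.56)) yaw 76.27780040983023
d [-0.0018 -0.0013  0.1189] w [ 0.01 -0.   -0.19]
```

```bash

python3 -m pendant '[{"dx":-0.0018,"dy":-0.0013,"dz":0.04,"wx":0,"wy":0,"wz":-0.2,"hand":-1},{"dx":-0.0018,"dy":-0.0013,"dz":0.08,"wx":0,"wy":0,"wz":-0.2,"hand":-1},{"dx":-0.0018,"dy":-0.0013,"dz":0.1,"wx":0,"wy":0,"wz":-0.2,"hand":-1},{"dx":-0.0018,"dy":-0.0013,"dz":0.11,"wx":0,"wy":0,"wz":-0.2,"hand":-1},{"dx":-0.0018,"dy":-0.0013,"dz":0.115,"wx":0,"wy":0,"wz":-0.2,"hand":-1},{"dx":-0.0018,"dy":-0.0013,"dz":0.119,"wx":0,"wy":0,"wz":-0.2,"hand":-1},{"dx":-0.0018,"dy":-0.0013,"dz":0.119,"wx":0,"wy":0,"wz":-0.2,"hand":-1},{"dx":-0.0018,"dy":-0.0013,"dz":0.119,"wx":0,"wy":0,"wz":-0.2,"hand":-1},{"dx":-0.0018,"dy":-0.0013,"dz":0.119,"wx":0,"wy":0,"wz":-0.2,"hand":-1},{"dx":-0.0018,"dy":-0.0013,"dz":0.119,"wx":0,"wy":0,"wz":-0.2,"hand":-1},{"dx":-0.0018,"dy":-0.0013,"dz":0.119,"wx":0,"wy":0,"wz":-0.2,"hand":-1},{"dx":-0.0018,"dy":-0.0013,"dz":0.119,"wx":0,"wy":0,"wz":-0.2,"hand":-1}]'
python3 -m pendant '[{"dx":0,"dy":0,"dz":0,"wx":0,"wy":0,"wz":0,"hand":0.15},{"dx":0,"dy":0,"dz":0,"wx":0,"wy":0,"wz":0,"hand":0.3},{"dx":0,"dy":0,"dz":0,"wx":0,"wy":0,"wz":0,"hand":0.6},{"dx":0,"dy":0,"dz":0,"wx":0,"wy":0,"wz":0,"hand":1},{"dx":0,"dy":0,"dz":0,"wx":0,"wy":0,"wz":0,"hand":1},{"dx":0,"dy":0,"dz":-0.04,"wx":0,"wy":0,"wz":0,"hand":1},{"dx":0,"dy":0,"dz":-0.08,"wx":0,"wy":0,"wz":0,"hand":1},{"dx":0,"dy":0,"dz":-0.12,"wx":0,"wy":0,"wz":0,"hand":1},{"dx":0,"dy":0,"dz":-0.16,"wx":0,"wy":0,"wz":0,"hand":1},{"dx":0,"dy":0,"dz":-0.16,"wx":0,"wy":0,"wz":0,"hand":1},{"dx":0,"dy":0,"dz":-0.16,"wx":0,"wy":0,"wz":0,"hand":1},{"dx":0,"dy":0,"dz":-0.16,"wx":0,"wy":0,"wz":0,"hand":1},{"dx":0,"dy":0,"dz":-0.16,"wx":0,"wy":0,"wz":0,"hand":1}]'
python3 -W ignore - <<'E'
from h import *
im,d,c=grab("wrist","w12.png"); t=T_tool(); print(t[:3,3],yaw())
for p in [(.6502,-.0757),(.6555,-.0136),(.6505,.05)]: print(checker(im,c,*p,base=.012))
print(finder.look_for("wrist","plunger_top"))
E
```

```text
time: 20.87
tool_pos: [0.6498, -0.0785, 0.013]
tool_rot: [0.0, 0.785, 0.619, 0.0]
contact_force: [-0.0, -0.4, -0.6]
gripper_width: 0.489
time: 21.95
tool_pos: [0.6482, -0.0782, 0.1699]
tool_rot: [-0.001, 0.785, 0.619, -0.001]
contact_force: [-0.1, -0.3, -0.2]
gripper_width: 1.003
[ 0.64806714 -0.07815426  0.16951848] 76.46898051977864
(array([ 0.65036845, -0.07646457]), np.float32(-13.5358515), {'r': 16.520361328125, 'sz': [5.8, 17.8], 'off': -0.147633358836174, 'along': 10.548626899719238})
(array([ 0.65571714, -0.01352012]), np.float32(-0.7848266), {'r': 16.381982421875, 'sz': [5.7, 17.6], 'off': -0.06848827004432678, 'along': 10.599005699157715})
(array([0.65096161, 0.05007378]), np.float32(14.036243), {'r': 16.732052612304688, 'sz': [18.0, 5.6], 'off': -0.2667883038520813, 'along': 10.429036140441895})
[{'position': [0.63, -0.2021, 0.0419], 'score': 0.74}]
```

View pics/w12.png

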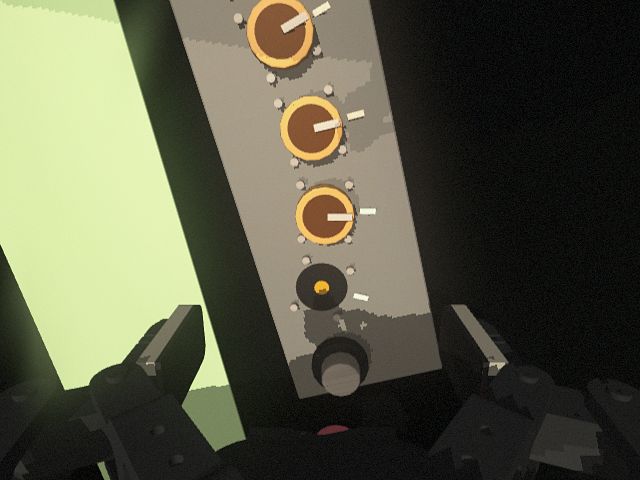

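All three sit with pointers at the marks, at (325,216), (311,128) and (280,33). The plunger is at (341,372).

```bash
python3 - <<'E'
from h import *
def cloud(n):
    im,d,c=grab(n); v,u=np.mgrid[:480,:640]; P=np.stack([(u-c["cx"])/c["f"]*d,(v-c["cy"])/c["f"]*d,d,np.ones_like(d)],-1)@c["P"].T
    return P[d>0][:,:3]
for n in ["wrist","top"]:
    P=cloud(n); Q=P[(abs(P[:,0]-.632)<.03)&(abs(P[:,1]+.204)<.03)]
    print(n,len(Q),np.percentile(Q[:,2],[50,80,90,95,99])); zt=np.percentile(Q[:,2],97); T=Q[abs(Q[:,2]-zt)<.003]; print(len(T),T.mean(0),(T.min(0)+T.max(0))/2,np.ptp(T,axis=0))
go((.632,-.205,.10),76.5)
E
```

```text
wrist 4445 [0.02336259 0.03945265 0.04048096 0.04092315 0.04157006]
1026 [ 0.6325208  -0.20559844  0.04032761] [ 0.63246447 -0.20650345  0.04051223] [0.03120562 0.0307404  0.00466977]
top 694 [0.02023919 0.0375596  0.04058864 0.0419658  0.04476554]
80 [ 0.63348865 -0.20519862  0.04196455] [ 0.63192864 -0.20589125  0.04291404] [0.0270686  0.02880156 0.00550509]
d [-0.1271  0.0137  0.0702] w [-0.18  0.   -0.03]
```

```bash

python3 -m pendant '[{"dx":-0.128,"dy":0.0145,"dz":0.02,"wx":0,"wy":0,"wz":0,"hand":-1},{"dx":-0.128,"dy":0.0145,"dz":0.02,"wx":0,"wy":0,"wz":0,"hand":-1},{"dx":-0.128,"dy":0.0145,"dz":0.02,"wx":0,"wy":0,"wz":0,"hand":-1},{"dx":-0.128,"dy":0.0145,"dz":0.02,"wx":0,"wy":0,"wz":0,"hand":-1},{"dx":-0.128,"dy":0.0145,"dz":0.06,"wx":0,"wy":0,"wz":0,"hand":-1},{"dx":-0.128,"dy":0.0145,"dz":0.09,"wx":0,"wy":0,"wz":0,"hand":-1},{"dx":-0.128,"dy":0.0145,"dz":0.11,"wx":0,"wy":0,"wz":0,"hand":-1},{"dx":-0.128,"dy":0.0145,"dz":0.11,"wx":0,"wy":0,"wz":0,"hand":-1},{"dx":-0.128,"dy":0.0145,"dz":0.11,"wx":0,"wy":0,"wz":0,"hand":-1},{"dx":-0.128,"dy":0.0145,"dz":0.11,"wx":0,"wy":0,"wz":0,"hand":-1},{"dx":-0.128,"dy":0.0145,"dz":0.11,"wx":0,"wy":0,"wz":0,"hand":-1}]'
python3 -c "
from h import *
go((.6325,-.206,.0275),76.5)"
```

```text
time: 23.07
tool_pos: [0.6353, -0.2068, 0.065]
tool_rot: [0.002, 0.785, 0.619, 0.001]
contact_force: [0.8, 0.1, -0.4]
gripper_width: -0.004
d [ 0.0001 -0.0031  0.0375] w [ 0.24  0.04 -0.01]
```

```bash

python3 -m pendant '[{"dx":0,"dy":-0.002,"dz":0.012,"wx":0,"wy":0,"wz":0,"hand":-1},{"dx":0,"dy":-0.002,"dz":0.02,"wx":0,"wy":0,"wz":0,"hand":-1},{"dx":0,"dy":-0.002,"dz":0.026,"wx":0,"wy":0,"wz":0,"hand":-1},{"dx":0,"dy":-0.002,"dz":0.031,"wx":0,"wy":0,"wz":0,"hand":-1},{"dx":0,"dy":-0.002,"dz":0.035,"wx":0,"wy":0,"wz":0,"hand":-1},{"dx":0,"dy":-0.002,"dz":0.037,"wx":0,"wy":0,"wz":0,"hand":-1},{"dx":0,"dy":-0.002,"dz":0.037,"wx":0,"wy":0,"wz":0,"hand":-1},{"dx":0,"dy":-0.002,"dz":0.037,"wx":0,"wy":0,"wz":0,"hand":-1}]'
python3 -m pendant '[{"dx":0,"dy":0,"dz":0.001,"wx":0,"wy":0,"wz":0,"hand":-1},{"dx":0,"dy":0,"dz":0.002,"wx":0,"wy":0,"wz":0,"hand":-1},{"dx":0,"dy":0,"dz":0.002,"wx":0,"wy":0,"wz":0,"hand":-1}]'
```

```text
time: 23.73
tool_pos: [0.632, -0.2058, 0.028]
tool_rot: [-0.0, 0.785, 0.619, -0.0]
contact_force: [-6.9, 2.8, 15.6]
gripper_width: -0.002
time: 23.98
tool_pos: [0.6321, -0.2059, 0.0278]
tool_rot: [-0.001, 0.785, 0.619, -0.0]
contact_force: [-11.7, 4.2, 24.1]
gripper_width: 0.001
```

```bash

python3 -m pendant '[{"dx":0,"dy":0,"dz":0,"wx":0,"wy":0,"wz":0,"hand":-1},{"dx":0,"dy":0,"dz":0,"wx":0,"wy":0,"wz":0,"hand":-1},{"dx":0,"dy":0,"dz":0,"wx":0,"wy":0,"wz":0,"hand":-1},{"dx":0,"dy":0,"dz":0,"wx":0,"wy":0,"wz":0,"hand":-1},{"dx":0,"dy":0,"dz":0,"wx":0,"wy":0,"wz":0,"hand":-1},{"dx":0,"dy":0,"dz":0,"wx":0,"wy":0,"wz":0,"hand":-1}]'
python3 -W ignore - <<'E'
from h import *
im,d,c=grab("wrist","w13.png")
im,d,c=grab("side","s2.png")
E
python3 -m pendant '[{"dx":0,"dy":0,"dz":-0.02,"wx":0,"wy":0,"wz":0,"hand":-1},{"dx":0,"dy":0,"dz":-0.05,"wx":0,"wy":0,"wz":0,"hand":-1},{"dx":0.03,"dy":0,"dz":-0.09,"wx":0,"wy":0,"wz":0,"hand":1},{"dx":0.06,"dy":0,"dz":-0.13,"wx":0,"wy":0,"wz":0,"hand":1},{"dx":0.1,"dy":0,"dz":-0.14,"wx":0,"wy":0,"wz":0,"hand":1},{"dx":0.13,"dy":0,"dz":-0.14,"wx":0,"wy":0,"wz":0,"hand":1},{"dx":0.13,"dy":0,"dz":-0.14,"wx":0,"wy":0,"wz":0,"hand":1},{"dx":0.13,"dy":0,"dz":-0.14,"wx":0,"wy":0,"wz":0,"hand":1},{"dx":0.13,"dy":0,"dz":-0.14,"wx":0,"wy":0,"wz":0,"hand":1},{"dx":0.13,"dy":0,"dz":-0.14,"wx":0,"wy":0,"wz":0,"hand":1},{"dx":0.13,"dy":0,"dz":-0.14,"wx":0,"wy":0,"wz":0,"hand":1}]'
python3 -W ignore - <<'E'
from h import *
im,d,c=grab("wrist","w14.png"); t=T_tool(); print(t[:3,3],yaw())
for p in [(.6502,-.0764),(.6555,-.0136),(.6505,.05)]:
    try: r=checker(im,c,*p,base=.012); print(r)
    except Exception as e: print(e)
v,u=np.mgrid[:480,:640]; P=(np.stack([(u-c["cx"])/c["f"]*d,(v-c["cy"])/c["f"]*d,d,np.ones_like(d)],-1)@c["P"].T)[d>0][:,:3]
Q=P[(np.hypot(P[:,0]-.6325,P[:,1]+.206)<.012)]; print("plunger z",np.percentile(Q[:,2],[50,90]))
go((.6504,-.0764,.13),76.5)
E
```

```text
time: 24.48
tool_pos: [0.6321, -0.2059, 0.0279]
tool_rot: [-0.001, 0.785, 0.619, -0.0]
contact_force: [-11.1, 5.5, 23.9]
gripper_width: 0.002
time: 25.5
tool_pos: [0.6613, -0.0807, 0.1619]
tool_rot: [-0.001, 0.786, 0.618, -0.001]
contact_force: [-0.0, -0.6, -0.9]
gripper_width: 0.998
[ 0.6614178  -0.08070941  0.16218911] 76.362542527286
(array([ 0.65016941, -0.07618499]), np.float32(-13.134012), {'r': 16.387561035156253, 'sz': [5.9, 17.7], 'off': 0.21749208867549896, 'along': 10.634346961975098})
(array([ 0.65558952, -0.01338777]), np.float32(-0.0), {'r': 16.39740447998047, 'sz': [17.6, 5.6], 'off': 0.19999998807907104, 'along': 10.59999942779541})
(array([0.65097984, 0.05012424]), np.float32(14.560275), {'r': 16.80525360107422, 'sz': [18.1, 5.6], 'off': -0.14958249032497406, 'along': 10.433032989501953})
plunger z [0.04045526 0.04122791]
d [ 0.0016 -0.0117  0.0322] w [-0.1   0.01 -0.14]
```

```bash
python3 -W ignore - <<'E'
from h import *
for n in ["wrist","top","side"]:
    im,d,c=grab(n)
    v,u=np.mgrid[:480,:640]; P=(np.stack([(u-c["cx"])/c["f"]*d,(v-c["cy"])/c["f"]*d,d,np.ones_like(d)],-1)@c["P"].T)[d>0][:,:3]
    for p in [(.6502,-.0764),(.6555,-.0136),(.6509,.05)]:
        Q=P[np.hypot(P[:,0]-p[0],P[:,1]-p[1])<.016]; Q=Q[Q[:,2]<.05]; A=np.c_[Q[:,:2]-p,np.ones(len(Q))]; k=np.linalg.lstsq(A,Q[:,2],rcond=None)[0]
        S=P[(np.hypot(P[:,0]-p[0],P[:,1]-p[1])>.03)&(np.hypot(P[:,0]-p[0],P[:,1]-p[1])<.04)]
        print(n,p,"tilt",k[:2].round(3),"z",k[2].round(4),"plate",np.median(S[:,2]).round(4))
E
```

```text
wrist (0.6502, -0.0764) tilt [ 0.019 -0.009] z 0.0271 plate 0.2047
wrist (0.6555, -0.0136) tilt [0.021 0.   ] z 0.0271 plate 0.0125
wrist (0.6509, 0.05) tilt [0.021 0.006] z 0.0271 plate 0.0126
top (0.6502, -0.0764) tilt [0. 0.] z 0.0 plate 0.4736
top (0.6555, -0.0136) tilt [0. 0.] z 0.0 plate 0.4766
top (0.6509, 0.05) tilt [-0.011 -0.007] z 0.027 plate 0.0125
side (0.6502, -0.0764) tilt [0.023 0.005] z 0.0272 plate 0.3138
side (0.6555, -0.0136) tilt [ 0.014 -0.013] z 0.0273 plate 0.0131
side (0.6509, 0.05) tilt [0.013 0.   ] z 0.0275 plate 0.013
```

```bash
python3 -W ignore - <<'E'
from h import *
im,d,c=grab("top")
v,u=np.mgrid[:480,:640]; P=(np.stack([(u-c["cx"])/c["f"]*d,(v-c["cy"])/c["f"]*d,d,np.ones_like(d)],-1)@c["P"].T)[...,:3]
hs=cv2.cvtColor(im,cv2.COLOR_RGB2HSV)
m=(d>0)&(u>105)&(u<215)&(v>180)&(v<300)
for lo,hi in [(.004,.016),(.028,.045)]:
    k=m&(P[...,2]>lo)&(P[...,2]<hi)&(hs[...,2]>60); k=cv2.morphologyEx(k.astype(np.uint8),cv2.MORPH_OPEN,np.ones((3,3)) if lo<.01 else np.ones((1,1)))
    n,l,s,ce=cv2.connectedComponentsWithStats(k); i=1+np.argmax(s[1:,4]); print(s[i],cv2.minAreaRect((P[l==i][:,:2]*1000).astype(np.float32)),np.median(P[l==i][:,2]))
go((.6502,-.0762,.13),76.6)
E
```

```text
[ 120  197   76   84 4567] ((532.701171875, 319.8220520019531), (181.0230255126953, 159.2358856201172), 5.847891330718994) 0.008019474285042572
[ 110  189   90   97 1300] ((530.9514770507812, 319.4526062011719), (197.4102325439453, 186.229736328125), 5.56373929977417) 0.034463039332701007
d [ 0.0011 -0.0123  0.033 ] w [-0.02  0.   -0.19]
```

```bash

python3 -m pendant '[{"dx":0.001,"dy":-0.012,"dz":0.04,"wx":0,"wy":0,"wz":0,"hand":1},{"dx":0.001,"dy":-0.012,"dz":0.08,"wx":0,"wy":0,"wz":0,"hand":1},{"dx":0.001,"dy":-0.012,"dz":0.12,"wx":0,"wy":0,"wz":0,"hand":1},{"dx":0.001,"dy":-0.012,"dz":0.142,"wx":0,"wy":0,"wz":0,"hand":1},{"dx":0.001,"dy":-0.012,"dz":0.148,"wx":0,"wy":0,"wz":0,"hand":0.3},{"dx":0.001,"dy":-0.012,"dz":0.149,"wx":0,"wy":0,"wz":0,"hand":0.3},{"dx":0.001,"dy":-0.012,"dz":0.149,"wx":0,"wy":0,"wz":0,"hand":-1},{"dx":0.001,"dy":-0.012,"dz":0.149,"wx":0,"wy":0,"wz":0,"hand":-1},{"dx":0.001,"dy":-0.012,"dz":0.149,"wx":0,"wy":0,"wz":0,"hand":-1},{"dx":0.001,"dy":-0.012,"dz":0.149,"wx":0,"wy":0,"wz":0,"hand":-1},{"dx":0.001,"dy":-0.012,"dz":0.149,"wx":0,"wy":0,"wz":0,"hand":-1},{"dx":0.001,"dy":-0.012,"dz":0.149,"wx":0,"wy":0,"wz":0,"hand":-1}]'
python3 -m pendant '[{"dx":0,"dy":0,"dz":-0.02,"wx":0,"wy":0,"wz":0,"hand":-1},{"dx":0,"dy":0,"dz":-0.05,"wx":0,"wy":0,"wz":0,"hand":-1},{"dx":0,"dy":0,"dz":-0.09,"wx":0,"wy":0,"wz":0,"hand":-1},{"dx":0,"dy":0,"dz":-0.13,"wx":0,"wy":0,"wz":0,"hand":-1},{"dx":0,"dy":0,"dz":-0.13,"wx":0,"wy":0,"wz":0,"hand":-1},{"dx":0,"dy":0,"dz":-0.13,"wx":0,"wy":0,"wz":0,"hand":-1}]'
python3 -c "
from h import *
go((.5275,.3695,.14),95.8)"
```

```text
time: 26.75
tool_pos: [0.6529, -0.0762, 0.0174]
tool_rot: [0.002, 0.785, 0.619, 0.002]
contact_force: [0.5, 1.1, 6.6]
gripper_width: 0.483
time: 27.25
tool_pos: [0.6532, -0.0762, 0.1495]
tool_rot: [0.003, 0.785, 0.619, 0.003]
contact_force: [0.1, 1.2, -1.1]
gripper_width: 0.482
d [ 0.4039 -0.2266  0.0075] w [  0.49   0.08 -19.33]
```

```bash

python3 -m pendant '[{"dx":0.404,"dy":-0.228,"dz":0.005,"wx":0,"wy":0,"wz":-19.3,"hand":-1},{"dx":0.404,"dy":-0.228,"dz":0.005,"wx":0,"wy":0,"wz":-19.3,"hand":-1},{"dx":0.404,"dy":-0.228,"dz":0.005,"wx":0,"wy":0,"wz":-19.3,"hand":-1},{"dx":0.404,"dy":-0.228,"dz":0.005,"wx":0,"wy":0,"wz":-19.3,"hand":-1},{"dx":0.404,"dy":-0.228,"dz":0.005,"wx":0,"wy":0,"wz":-19.3,"hand":-1},{"dx":0.404,"dy":-0.228,"dz":0.005,"wx":0,"wy":0,"wz":-19.3,"hand":-1},{"dx":0.404,"dy":-0.228,"dz":0.005,"wx":0,"wy":0,"wz":-19.3,"hand":-1},{"dx":0.404,"dy":-0.228,"dz":0.005,"wx":0,"wy":0,"wz":-19.3,"hand":-1},{"dx":0.404,"dy":-0.228,"dz":0.005,"wx":0,"wy":0,"wz":-19.3,"hand":-1},{"dx":0.404,"dy":-0.228,"dz":0.005,"wx":0,"wy":0,"wz":-19.3,"hand":-1},{"dx":0.404,"dy":-0.228,"dz":0.005,"wx":0,"wy":0,"wz":-19.3,"hand":-1},{"dx":0.404,"dy":-0.228,"dz":0.005,"wx":0,"wy":0,"wz":-19.3,"hand":-1},{"dx":0.404,"dy":-0.228,"dz":0.005,"wx":0,"wy":0,"wz":-19.3,"hand":-1},{"dx":0.404,"dy":-0.228,"dz":0.005,"wx":0,"wy":0,"wz":-19.3,"hand":-1},{"dx":0.404,"dy":-0.228,"dz":0.005,"wx":0,"wy":0,"wz":-19.3,"hand":-1},{"dx":0.404,"dy":-0.228,"dz":0.005,"wx":0,"wy":0,"wz":-19.3,"hand":-1},{"dx":0.404,"dy":-0.228,"dz":0.005,"wx":0,"wy":0,"wz":-19.3,"hand":-1},{"dx":0.404,"dy":-0.228,"dz":0.005,"wx":0,"wy":0,"wz":-19.3,"hand":-1}]'
python3 -W ignore - <<'E'
from h import *
im,d,c=grab("wrist","w15.png"); t=T_tool(); go((.5275,.3695,.012),95.8)
E
```

```text
time: 28.75
tool_pos: [0.5241, 0.3693, 0.1393]
tool_rot: [0.0, 0.671, 0.741, 0.0]
contact_force: [0.6, 0.1, -0.6]
gripper_width: 0.477
d [-0.0004  0.0035  0.1274] w [ 0.01 -0.   -0.11]
```

View pics/w15.png

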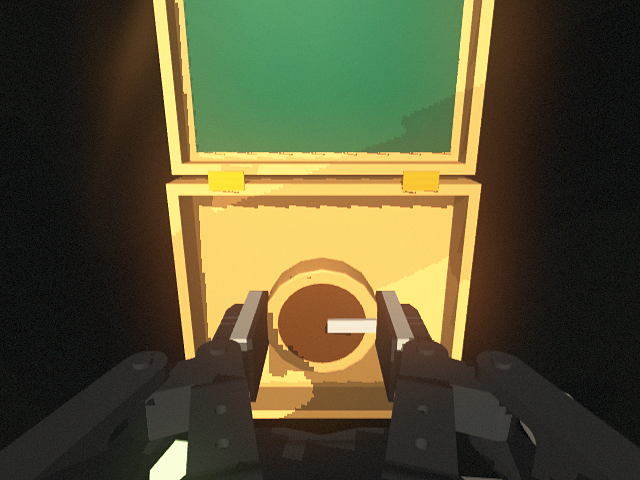

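C is held over the tray: the walls are at u 170–480 and the hinge edge is at v≈185. It is clear to lower.

```bash

python3 -m pendant '[{"dx":0,"dy":0.003,"dz":0.04,"wx":0,"wy":0,"wz":0,"hand":-1},{"dx":0,"dy":0.003,"dz":0.08,"wx":0,"wy":0,"wz":0,"hand":-1},{"dx":0,"dy":0.003,"dz":0.11,"wx":0,"wy":0,"wz":0,"hand":-1},{"dx":0,"dy":0.003,"dz":0.12,"wx":0,"wy":0,"wz":0,"hand":-1},{"dx":0,"dy":0.003,"dz":0.126,"wx":0,"wy":0,"wz":0,"hand":-1},{"dx":0,"dy":0.003,"dz":0.126,"wx":0,"wy":0,"wz":0,"hand":-1},{"dx":0,"dy":0.003,"dz":0.126,"wx":0,"wy":0,"wz":0,"hand":-1}]'
python3 -m pendant '[{"dx":0,"dy":0,"dz":0,"wx":0,"wy":0,"wz":0,"hand":0.15},{"dx":0,"dy":0,"dz":0,"wx":0,"wy":0,"wz":0,"hand":0.3},{"dx":0,"dy":0,"dz":0,"wx":0,"wy":0,"wz":0,"hand":0.5},{"dx":0,"dy":0,"dz":0,"wx":0,"wy":0,"wz":0,"hand":0.5},{"dx":0,"dy":0,"dz":-0.04,"wx":0,"wy":0,"wz":0,"hand":0.5},{"dx":0,"dy":0,"dz":-0.08,"wx":0,"wy":0,"wz":0,"hand":0.5},{"dx":0,"dy":0,"dz":-0.12,"wx":0,"wy":0,"wz":0,"hand":1},{"dx":0,"dy":0,"dz":-0.13,"wx":0,"wy":0,"wz":0,"hand":1},{"dx":0,"dy":0,"dz":-0.13,"wx":0,"wy":0,"wz":0,"hand":1},{"dx":0,"dy":0,"dz":-0.13,"wx":0,"wy":0,"wz":0,"hand":1}]'
python3 -c "
from h import *
go((.6556,-.0135,.14),90)"
```

```text
time: 29.38
tool_pos: [0.5276, 0.3711, 0.0148]
tool_rot: [0.0, 0.671, 0.742, 0.001]
contact_force: [0.2, -0.0, 0.1]
gripper_width: 0.478
time: 30.22
tool_pos: [0.5269, 0.371, 0.1443]
tool_rot: [0.0, 0.671, 0.742, 0.001]
contact_force: [0.1, -0.5, 0.1]
gripper_width: 0.998
d [-0.3955  0.0894  0.0042] w [ 0.11 -0.05  5.77]
```

```bash

python3 -m pendant '[{"dx":-0.395,"dy":0.089,"dz":0,"wx":0,"wy":0,"wz":5.8,"hand":1},{"dx":-0.395,"dy":0.089,"dz":0,"wx":0,"wy":0,"wz":5.8,"hand":1},{"dx":-0.395,"dy":0.089,"dz":0,"wx":0,"wy":0,"wz":5.8,"hand":1},{"dx":-0.395,"dy":0.089,"dz":0,"wx":0,"wy":0,"wz":5.8,"hand":1},{"dx":-0.395,"dy":0.089,"dz":0,"wx":0,"wy":0,"wz":5.8,"hand":1},{"dx":-0.395,"dy":0.089,"dz":0,"wx":0,"wy":0,"wz":5.8,"hand":1},{"dx":-0.395,"dy":0.089,"dz":0,"wx":0,"wy":0,"wz":5.8,"hand":1},{"dx":-0.395,"dy":0.089,"dz":0,"wx":0,"wy":0,"wz":5.8,"hand":1},{"dx":-0.395,"dy":0.089,"dz":0,"wx":0,"wy":0,"wz":5.8,"hand":1},{"dx":-0.395,"dy":0.089,"dz":0,"wx":0,"wy":0,"wz":5.8,"hand":1},{"dx":-0.395,"dy":0.089,"dz":0,"wx":0,"wy":0,"wz":5.8,"hand":1},{"dx":-0.395,"dy":0.089,"dz":0,"wx":0,"wy":0,"wz":5.8,"hand":1},{"dx":-0.395,"dy":0.089,"dz":0,"wx":0,"wy":0,"wz":5.8,"hand":1},{"dx":-0.395,"dy":0.089,"dz":0,"wx":0,"wy":0,"wz":5.8,"hand":1},{"dx":-0.395,"dy":0.089,"dz":0,"wx":0,"wy":0,"wz":5.8,"hand":1},{"dx":-0.395,"dy":0.089,"dz":0,"wx":0,"wy":0,"wz":5.8,"hand":1}]'
python3 -W ignore - <<'E'
from h import *
im,d,c=grab("wrist","w16.png")
for p in [(.6556,-.0135),(.651,.05)]: r=checker(im,c,*p,base=.012); print(r); go((*r[0],.013),r[1]+90)
E
```

```text
time: 31.55
tool_pos: [0.6544, -0.0119, 0.143]
tool_rot: [-0.0, 0.707, 0.708, -0.0]
contact_force: [0.3, -0.1, 0.3]
gripper_width: 1.004
(array([ 0.65562229, -0.01347985]), np.float32(-0.0), {'r': 16.393560791015627, 'sz': [17.4, 5.6], 'off': 0.19999998807907104, 'along': 10.699999809265137})
d [-0.0014  0.0011  0.1303] w [-0.01 -0.01  0.06]
(array([0.65103846, 0.05004493]), np.float32(14.5889225), {'r': 16.825250244140623, 'sz': [18.0, 5.7], 'off': -0.14847983419895172, 'along': 10.454435348510742})
d [ 0.0622 -0.0034  0.1303] w [-0.000e+00 -1.000e-02 -1.453e+01]
```

```bash

python3 -m pendant '[{"dx":-0.0014,"dy":0.001,"dz":0.04,"wx":0,"wy":0,"wz":0,"hand":1},{"dx":-0.0014,"dy":0.001,"dz":0.08,"wx":0,"wy":0,"wz":0,"hand":1},{"dx":-0.0014,"dy":0.001,"dz":0.11,"wx":0,"wy":0,"wz":0,"hand":1},{"dx":-0.0014,"dy":0.001,"dz":0.124,"wx":0,"wy":0,"wz":0,"hand":1},{"dx":-0.0014,"dy":0.001,"dz":0.129,"wx":0,"wy":0,"wz":0,"hand":0.3},{"dx":-0.0014,"dy":0.001,"dz":0.1295,"wx":0,"wy":0,"wz":0,"hand":0.3},{"dx":-0.0014,"dy":0.001,"dz":0.1295,"wx":0,"wy":0,"wz":0,"hand":-1},{"dx":-0.0014,"dy":0.001,"dz":0.1295,"wx":0,"wy":0,"wz":0,"hand":-1},{"dx":-0.0014,"dy":0.001,"dz":0.1295,"wx":0,"wy":0,"wz":0,"hand":-1},{"dx":-0.0014,"dy":0.001,"dz":0.1295,"wx":0,"wy":0,"wz":0,"hand":-1},{"dx":-0.0014,"dy":0.001,"dz":0.1295,"wx":0,"wy":0,"wz":0,"hand":-1},{"dx":-0.0014,"dy":0.001,"dz":0.1295,"wx":0,"wy":0,"wz":0,"hand":-1}]'
python3 -m pendant '[{"dx":0,"dy":0,"dz":-0.02,"wx":0,"wy":0,"wz":0,"hand":-1},{"dx":0,"dy":0,"dz":-0.05,"wx":0,"wy":0,"wz":0,"hand":-1},{"dx":0,"dy":0,"dz":-0.09,"wx":0,"wy":0,"wz":0,"hand":-1},{"dx":0,"dy":0,"dz":-0.13,"wx":0,"wy":0,"wz":0,"hand":-1},{"dx":0,"dy":0,"dz":-0.13,"wx":0,"wy":0,"wz":0,"hand":-1},{"dx":0,"dy":0,"dz":-0.13,"wx":0,"wy":0,"wz":0,"hand":-1},{"dx":0,"dy":0,"dz":-0.13,"wx":0,"wy":0,"wz":0,"hand":-1}]'
python3 -c "
from h import *
go((.5325,.3197,.14),95.8)"
```

```text
time: 32.6
tool_pos: [0.6581, -0.0147, 0.0172]
tool_rot: [0.002, 0.707, 0.707, 0.002]
contact_force: [-0.4, 1.1, 6.2]
gripper_width: 0.481
time: 33.18
tool_pos: [0.6559, -0.0148, 0.1445]
tool_rot: [0.001, 0.707, 0.707, 0.0]
contact_force: [-0.2, 0.8, -0.3]
gripper_width: 0.479
d [ 0.3344 -0.1236  0.0043] w [ 0.07  0.02 -5.83]
```

```bash

python3 -m pendant '[{"dx":0.334,"dy":-0.122,"dz":0.003,"wx":0,"wy":0,"wz":-5.8,"hand":-1},{"dx":0.334,"dy":-0.122,"dz":0.003,"wx":0,"wy":0,"wz":-5.8,"hand":-1},{"dx":0.334,"dy":-0.122,"dz":0.003,"wx":0,"wy":0,"wz":-5.8,"hand":-1},{"dx":0.334,"dy":-0.122,"dz":0.003,"wx":0,"wy":0,"wz":-5.8,"hand":-1},{"dx":0.334,"dy":-0.122,"dz":0.003,"wx":0,"wy":0,"wz":-5.8,"hand":-1},{"dx":0.334,"dy":-0.122,"dz":0.003,"wx":0,"wy":0,"wz":-5.8,"hand":-1},{"dx":0.334,"dy":-0.122,"dz":0.003,"wx":0,"wy":0,"wz":-5.8,"hand":-1},{"dx":0.334,"dy":-0.122,"dz":0.003,"wx":0,"wy":0,"wz":-5.8,"hand":-1},{"dx":0.334,"dy":-0.122,"dz":0.003,"wx":0,"wy":0,"wz":-5.8,"hand":-1},{"dx":0.334,"dy":-0.122,"dz":0.003,"wx":0,"wy":0,"wz":-5.8,"hand":-1},{"dx":0.334,"dy":-0.122,"dz":0.003,"wx":0,"wy":0,"wz":-5.8,"hand":-1},{"dx":0.334,"dy":-0.122,"dz":0.003,"wx":0,"wy":0,"wz":-5.8,"hand":-1},{"dx":0.334,"dy":-0.122,"dz":0.003,"wx":0,"wy":0,"wz":-5.8,"hand":-1},{"dx":0.334,"dy":-0.122,"dz":0.003,"wx":0,"wy":0,"wz":-5.8,"hand":-1},{"dx":0.334,"dy":-0.122,"dz":0.003,"wx":0,"wy":0,"wz":-5.8,"hand":-1}]'
python3 -W ignore - <<'E'
from h import *
im,d,c=grab("wrist","w17.png"); go((.5325,.3197,.013),95.8)
try: print(checker(im,c,.5275,.3695,base=.007))
except Exception as e: print(e)
E
```

```text
time: 34.43
tool_pos: [0.5344, 0.3183, 0.1406]
tool_rot: [-0.0, 0.671, 0.741, -0.0]
contact_force: [-0.7, -0.3, 0.5]
gripper_width: 0.477
d [ 0.0015 -0.0017  0.1277] w [-0.01  0.01 -0.12]
(array([0.52803074, 0.37028722]), np.float32(5.4403267), {'r': 16.474114990234376, 'sz': [17.6, 5.5], 'off': -0.48826634883880615, 'along': 10.675504684448242})
```

```bash

python3 -m pendant '[{"dx":0.001,"dy":-0.0015,"dz":0.04,"wx":0,"wy":0,"wz":0,"hand":-1},{"dx":0.001,"dy":-0.0015,"dz":0.08,"wx":0,"wy":0,"wz":0,"hand":-1},{"dx":0.001,"dy":-0.0015,"dz":0.11,"wx":0,"wy":0,"wz":0,"hand":-1},{"dx":0.001,"dy":-0.0015,"dz":0.12,"wx":0,"wy":0,"wz":0,"hand":-1},{"dx":0.001,"dy":-0.0015,"dz":0.126,"wx":0,"wy":0,"wz":0,"hand":-1},{"dx":0.001,"dy":-0.0015,"dz":0.126,"wx":0,"wy":0,"wz":0,"hand":-1},{"dx":0.001,"dy":-0.0015,"dz":0.126,"wx":0,"wy":0,"wz":0,"hand":-1}]'
python3 -m pendant '[{"dx":0,"dy":0,"dz":0,"wx":0,"wy":0,"wz":0,"hand":0.15},{"dx":0,"dy":0,"dz":0,"wx":0,"wy":0,"wz":0,"hand":0.3},{"dx":0,"dy":0,"dz":0,"wx":0,"wy":0,"wz":0,"hand":0.5},{"dx":0,"dy":0,"dz":0,"wx":0,"wy":0,"wz":0,"hand":0.5},{"dx":0,"dy":0,"dz":-0.04,"wx":0,"wy":0,"wz":0,"hand":0.5},{"dx":0,"dy":0,"dz":-0.08,"wx":0,"wy":0,"wz":0,"hand":0.5},{"dx":0,"dy":0,"dz":-0.12,"wx":0,"wy":0,"wz":0,"hand":1},{"dx":0,"dy":0,"dz":-0.13,"wx":0,"wy":0,"wz":0,"hand":1},{"dx":0,"dy":0,"dz":-0.13,"wx":0,"wy":0,"wz":0,"hand":1},{"dx":0,"dy":0,"dz":-0.13,"wx":0,"wy":0,"wz":0,"hand":1}]'
python3 -c "
from h import *
go((.6510,.0500,.14),104.6)"
```

```text
time: 35.07
tool_pos: [0.5341, 0.3208, 0.017]
tool_rot: [0.001, 0.671, 0.742, 0.002]
contact_force: [0.1, 0.2, -0.1]
gripper_width: 0.475
time: 35.9
tool_pos: [0.5328, 0.3205, 0.146]
tool_rot: [0.0, 0.671, 0.742, 0.001]
contact_force: [-0.7, -0.8, -0.9]
gripper_width: 1.001
d [-0.281   0.0904  0.006 ] w [ 0.13 -0.03 -8.83]
```

```bash

python3 -m pendant '[{"dx":-0.281,"dy":0.09,"dz":0.003,"wx":0,"wy":0,"wz":-8.8,"hand":1},{"dx":-0.281,"dy":0.09,"dz":0.003,"wx":0,"wy":0,"wz":-8.8,"hand":1},{"dx":-0.281,"dy":0.09,"dz":0.003,"wx":0,"wy":0,"wz":-8.8,"hand":1},{"dx":-0.281,"dy":0.09,"dz":0.003,"wx":0,"wy":0,"wz":-8.8,"hand":1},{"dx":-0.281,"dy":0.09,"dz":0.003,"wx":0,"wy":0,"wz":-8.8,"hand":1},{"dx":-0.281,"dy":0.09,"dz":0.003,"wx":0,"wy":0,"wz":-8.8,"hand":1},{"dx":-0.281,"dy":0.09,"dz":0.003,"wx":0,"wy":0,"wz":-8.8,"hand":1},{"dx":-0.281,"dy":0.09,"dz":0.003,"wx":0,"wy":0,"wz":-8.8,"hand":1},{"dx":-0.281,"dy":0.09,"dz":0.003,"wx":0,"wy":0,"wz":-8.8,"hand":1},{"dx":-0.281,"dy":0.09,"dz":0.003,"wx":0,"wy":0,"wz":-8.8,"hand":1},{"dx":-0.281,"dy":0.09,"dz":0.003,"wx":0,"wy":0,"wz":-8.8,"hand":1},{"dx":-0.281,"dy":0.09,"dz":0.003,"wx":0,"wy":0,"wz":-8.8,"hand":1},{"dx":-0.281,"dy":0.09,"dz":0.003,"wx":0,"wy":0,"wz":-8.8,"hand":1},{"dx":-0.281,"dy":0.09,"dz":0.003,"wx":0,"wy":0,"wz":-8.8,"hand":1},{"dx":-0.281,"dy":0.09,"dz":0.003,"wx":0,"wy":0,"wz":-8.8,"hand":1}]'
python3 -W ignore - <<'E'
from h import *
im,d,c=grab("wrist","w18.png")
for p in [(.651,.05)]: r=checker(im,c,*p,base=.012); print(r); go((*r[0],.013),r[1]+90)
E
```

```text
time: 37.15
tool_pos: [0.65, 0.0505, 0.142]
tool_rot: [0.0, 0.611, 0.791, 0.0]
contact_force: [0.6, -0.3, 0.1]
gripper_width: 0.998
(array([0.65071181, 0.05002066]), np.float32(14.036239), {'r': 16.40713348388672, 'sz': [17.7, 5.9], 'off': -0.12126655131578445, 'along': 10.598809242248535})
d [-0.0005  0.0005  0.129 ] w [0.02 0.   0.58]
```

```bash

python3 -m pendant '[{"dx":-0.0005,"dy":0.0005,"dz":0.04,"wx":0,"wy":0,"wz":0,"hand":1},{"dx":-0.0005,"dy":0.0005,"dz":0.08,"wx":0,"wy":0,"wz":0,"hand":1},{"dx":-0.0005,"dy":0.0005,"dz":0.11,"wx":0,"wy":0,"wz":0,"hand":1},{"dx":-0.0005,"dy":0.0005,"dz":0.123,"wx":0,"wy":0,"wz":0,"hand":1},{"dx":-0.0005,"dy":0.0005,"dz":0.128,"wx":0,"wy":0,"wz":0,"hand":0.3},{"dx":-0.0005,"dy":0.0005,"dz":0.1285,"wx":0,"wy":0,"wz":0,"hand":0.3},{"dx":-0.0005,"dy":0.0005,"dz":0.1285,"wx":0,"wy":0,"wz":0,"hand":-1},{"dx":-0.0005,"dy":0.0005,"dz":0.1285,"wx":0,"wy":0,"wz":0,"hand":-1},{"dx":-0.0005,"dy":0.0005,"dz":0.1285,"wx":0,"wy":0,"wz":0,"hand":-1},{"dx":-0.0005,"dy":0.0005,"dz":0.1285,"wx":0,"wy":0,"wz":0,"hand":-1},{"dx":-0.0005,"dy":0.0005,"dz":0.1285,"wx":0,"wy":0,"wz":0,"hand":-1},{"dx":-0.0005,"dy":0.0005,"dz":0.1285,"wx":0,"wy":0,"wz":0,"hand":-1}]'
python3 -m pendant '[{"dx":0,"dy":0,"dz":-0.02,"wx":0,"wy":0,"wz":0,"hand":-1},{"dx":0,"dy":0,"dz":-0.05,"wx":0,"wy":0,"wz":0,"hand":-1},{"dx":0,"dy":0,"dz":-0.09,"wx":0,"wy":0,"wz":0,"hand":-1},{"dx":0,"dy":0,"dz":-0.13,"wx":0,"wy":0,"wz":0,"hand":-1},{"dx":0,"dy":0,"dz":-0.13,"wx":0,"wy":0,"wz":0,"hand":-1},{"dx":0,"dy":0,"dz":-0.13,"wx":0,"wy":0,"wz":0,"hand":-1},{"dx":0,"dy":0,"dz":-0.13,"wx":0,"wy":0,"wz":0,"hand":-1}]'
python3 -c "
from h import *
go((.5375,.2695,.14),95.8)"
```

```text
time: 38.2
tool_pos: [0.6525, 0.0497, 0.0166]
tool_rot: [0.001, 0.612, 0.791, 0.001]
contact_force: [-3.8, 2.0, 6.7]
gripper_width: 0.479
time: 38.78
tool_pos: [0.6513, 0.0492, 0.1445]
tool_rot: [0.001, 0.612, 0.791, 0.001]
contact_force: [0.2, 0.2, -0.7]
gripper_width: 0.482
d [ 0.2418 -0.0547  0.0042] w [0.13 0.04 8.77]
```

```bash

python3 -m pendant '[{"dx":0.242,"dy":-0.054,"dz":0.003,"wx":0,"wy":0,"wz":8.8,"hand":-1},{"dx":0.242,"dy":-0.054,"dz":0.003,"wx":0,"wy":0,"wz":8.8,"hand":-1},{"dx":0.242,"dy":-0.054,"dz":0.003,"wx":0,"wy":0,"wz":8.8,"hand":-1},{"dx":0.242,"dy":-0.054,"dz":0.003,"wx":0,"wy":0,"wz":8.8,"hand":-1},{"dx":0.242,"dy":-0.054,"dz":0.003,"wx":0,"wy":0,"wz":8.8,"hand":-1},{"dx":0.242,"dy":-0.054,"dz":0.003,"wx":0,"wy":0,"wz":8.8,"hand":-1},{"dx":0.242,"dy":-0.054,"dz":0.003,"wx":0,"wy":0,"wz":8.8,"hand":-1},{"dx":0.242,"dy":-0.054,"dz":0.003,"wx":0,"wy":0,"wz":8.8,"hand":-1},{"dx":0.242,"dy":-0.054,"dz":0.003,"wx":0,"wy":0,"wz":8.8,"hand":-1},{"dx":0.242,"dy":-0.054,"dz":0.003,"wx":0,"wy":0,"wz":8.8,"hand":-1},{"dx":0.242,"dy":-0.054,"dz":0.003,"wx":0,"wy":0,"wz":8.8,"hand":-1},{"dx":0.242,"dy":-0.054,"dz":0.003,"wx":0,"wy":0,"wz":8.8,"hand":-1},{"dx":0.242,"dy":-0.054,"dz":0.003,"wx":0,"wy":0,"wz":8.8,"hand":-1}]'
python3 -W ignore - <<'E'
from h import *
im,d,c=grab("wrist","w19.png"); go((.5375,.2695,.013),95.8)
try: print(checker(im,c,.5325,.320,base=.007)); print(checker(im,c,.528,.370,base=.007))
except Exception as e: print(e)
E
```

```text
time: 39.87
tool_pos: [0.5381, 0.2691, 0.1403]
tool_rot: [0.0, 0.671, 0.741, -0.0]
contact_force: [-0.5, -0.8, -0.3]
gripper_width: 0.48
d [ 0.0003 -0.0006  0.1273] w [ 0.01 -0.   -0.11]
(array([0.53478614, 0.32242508]), np.float32(5.7105913), {'r': 16.542518615722656, 'sz': [17.7, 5.4], 'off': -6.675720101156912e-07, 'along': 10.617049217224121})
(array([0.52798291, 0.3706743 ]), np.float32(5.7105966), {'r': 16.52462310791016, 'sz': [17.5, 5.8], 'off': -0.25871047377586365, 'along': 10.716551780700684})
```

Both are in the tray and B leaves a gap of about 53 mm, so there is room to lower A.

```bash

python3 -m pendant '[{"dx":0,"dy":-0.0005,"dz":0.04,"wx":0,"wy":0,"wz":0,"hand":-1},{"dx":0,"dy":-0.0005,"dz":0.08,"wx":0,"wy":0,"wz":0,"hand":-1},{"dx":0,"dy":-0.0005,"dz":0.11,"wx":0,"wy":0,"wz":0,"hand":-1},{"dx":0,"dy":-0.0005,"dz":0.12,"wx":0,"wy":0,"wz":0,"hand":-1},{"dx":0,"dy":-0.0005,"dz":0.126,"wx":0,"wy":0,"wz":0,"hand":-1},{"dx":0,"dy":-0.0005,"dz":0.126,"wx":0,"wy":0,"wz":0,"hand":-1},{"dx":0,"dy":-0.0005,"dz":0.126,"wx":0,"wy":0,"wz":0,"hand":-1}]'
python3 -m pendant '[{"dx":0,"dy":0,"dz":0,"wx":0,"wy":0,"wz":0,"hand":0.15},{"dx":0,"dy":0,"dz":0,"wx":0,"wy":0,"wz":0,"hand":0.3},{"dx":0,"dy":0,"dz":0,"wx":0,"wy":0,"wz":0,"hand":0.5},{"dx":0,"dy":0,"dz":0,"wx":0,"wy":0,"wz":0,"hand":0.5},{"dx":0,"dy":0,"dz":-0.04,"wx":0,"wy":0,"wz":0,"hand":0.5},{"dx":0,"dy":0,"dz":-0.08,"wx":0,"wy":0,"wz":0,"hand":0.5},{"dx":0,"dy":0,"dz":-0.12,"wx":0,"wy":0,"wz":0,"hand":1},{"dx":0,"dy":0,"dz":-0.16,"wx":0,"wy":0,"wz":0,"hand":1},{"dx":0,"dy":0,"dz":-0.2,"wx":0,"wy":0,"wz":0,"hand":1},{"dx":0,"dy":0,"dz":-0.22,"wx":0,"wy":0,"wz":0,"hand":1},{"dx":0,"dy":0,"dz":-0.22,"wx":0,"wy":0,"wz":0,"hand":1},{"dx":0,"dy":0,"dz":-0.22,"wx":0,"wy":0,"wz":0,"hand":1},{"dx":0,"dy":0,"dz":-0.22,"wx":0,"wy":0,"wz":0,"hand":1}]'
python3 -W ignore - <<'E'
from h import *
a,_,_=grab("wrist","w20.png"); b,_,_=grab("side","s3.png")
cv2.imwrite("pics/f.png",np.vstack([cv2.resize(a,(400,300)),cv2.resize(b,(400,300))])[:,:,::-1])
E
```

```text
time: 40.5
tool_pos: [0.5388, 0.2704, 0.0164]
tool_rot: [0.001, 0.671, 0.742, 0.002]
contact_force: [0.4, 0.2, 0.9]
gripper_width: 0.479
time: 41.58
tool_pos: [0.5364, 0.2697, 0.2331]
tool_rot: [-0.0, 0.671, 0.742, -0.001]
contact_force: [-0.1, -0.5, -0.3]
gripper_width: 0.998
```

View pics/f.png

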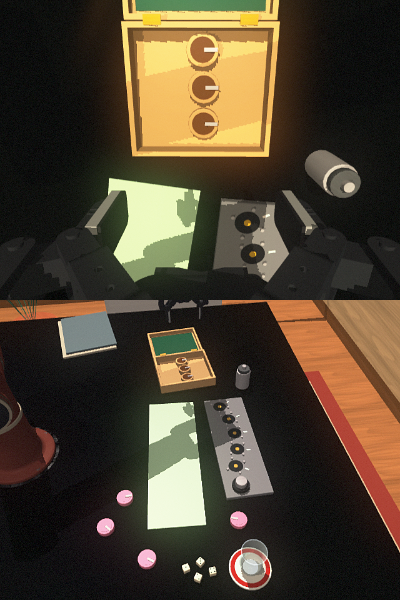

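All three lie flat in the deep tray at (204,50), (204,87) and (204,123). The mat and seats are empty, the plunger is up, and the glass, dispenser, dice and pink discs stand as they were. I'll hand in.

```bash
python3 -c "
from plant import job; print(job.job_done())"
```

```text
the job is handed in; nothing more can be done
None
```

The job is done and handed in at about 42 s of the 210 s allowed; the hand-in reports no verdict. The three wooden checkers on the mat were paired in seats 4, 3 and 2, and all three now lie in the deep tray.

- **Seating:** before the push, the wrist camera put them about 2.5, 0.9 and 0.7 mm from their seat centres, with pointers within about 2° of the marks. Depth checks from the wrist, and where they had data the side and top cameras, showed all three flat. The first checker was the worst, at 2.5 mm, still inside the 5.5 mm limit.
- **Plunger:** I pressed it onto its firm stop, about 12.7 mm below its rest height, at about 24 N, and held it there for about 0.5 s. It came back up to 40.5 mm. Its travel was judged only from tool height and force, since there is no direct reading.
- **End state:** the last picture shows all three flat side by side in the tray and the mat and seats empty. The plunger, tea glass, dispenser, dice and pink look-alikes were only checked by eye in that picture. The arm was clear above the box.
- **Checks that disagreed:** the automatic finder for a checker's centre was thrown off by shadows three times: for the second and third checkers in the gripper, and for the third on the mat. I read those centres from picture crops instead.

I saw no sign of a checker being knocked aside or of the grip slackening.

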